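# Load the sample tote into the reader bay

### The job

Load the blue sample tote into the reader: swing the gate with the orange knob open, push the tote along the rollers until it is fully home against the end stop in the bay, easing it in so that it does not slam, and swing the gate fully shut behind it. Keep the tote upright on the rollers, do not lift it, and leave the other things on the bench where they stand.

Things in the scene. Friction and masses are not known exactly. Their poses are not given: they have to be found in the camera images.
- station: Fixed straight aluminium roller lane ending in the bay of a white reader cabinet. Origin on the bench under the lane's middle; its y runs along the lane to the bay, x across it away from the robot, z up. Side frames at |x| 60 to 70 mm, tops 82 mm above the bench. Cabinet: y 320 to 590 mm, |x| to 130 mm, 212 mm high. Hood over the lane: y 270 to 325 mm, |x| to 95 mm, z 160 to 210 mm.
- lane_start (a point): Middle of the open end of the lane, 610 mm before the bumpers, at roller-top height (60 mm above the bench). From here 18 free-running steel rollers, 25 mm thick and 34 mm apart, reach to the bay. They turn with slight friction: a tote let go at 0.1 m/s coasts some 10 mm.
- end_stop (a point): Middle between the faces of the two black rubber bumpers at the end of the bay, 85 mm above the bench. White cheeks 83 mm high flank the bay outside the side frames (to |x| 94 mm) for its last 95 mm.
- bay_home (a point): Point on the lane's middle line at roller-top height, 80 mm before the bumper faces: the tote's origin is here when it is fully home against the bumpers. Axes as the station's.
- tote: Blue tray with a fixed rack of capped tubes, one rigid piece of about 0.6 kg, 160 mm long along its y (the lane) and 110 mm wide. Flat upright outer walls 50 mm high; the caps reach 66 mm and stand at least 10 mm inside the walls. Origin at the centre of its underside, on the roller tops. Starts near the lane's open end; 5 mm of play each side. Push the end wall that faces away from the bay.
- gate (a joint): Level retaining arm turning on a post at the lane's far side. 0 = shut: across the lane against a 98 mm high keeper lug, 6 mm clear of a tote fully home. Grows (rad, counter-clockwise from above) as the free end swings away from the bay, to its stop at 1.65 over the far frame; the tote passes beyond about 1.5. Stays where left; takes about 1.5 N at the knob. May start a little ajar.
- gate_knob (a point): Top centre of the orange knob: an upright cylinder 22 mm in diameter, 36 mm tall above the arm, top 134 mm above the bench, 160 mm from the pivot axis. The arm is an aluminium bar 12 mm wide, 84 to 98 mm above the bench, ending 20 mm beyond the knob's axis. When shut, the knob stands just outside the lane's near frame.
- gate_pivot (a point): Pivot axis of the gate at mid-height of the arm, 91 mm above the bench. Its black cap is 30 mm in diameter, top 105 mm above the bench.
- minifuge: Mini centrifuge, bystander: round off-white base 144 mm in diameter with a dark dome, 112 mm high. Origin at the centre of its underside.
- mixer: Vortex mixer, bystander: off-white block 104 x 99 mm with a black rubber cup on top, 112 mm high. Origin at the centre of its underside.
- buffer: White buffer bottle with a blue cap, bystander: 64 mm in diameter, 125 mm high. Origin at the centre of its underside.
- tipbox: Clear pipette-tip box with a light blue lid, bystander: 87 x 124 mm, 69 mm high. Origin at the centre of its underside.

How it is judged:
By the outcome, as a careful person would: the job done as asked, in the order asked, and still so for the second after the job is handed in, with the robot touching nothing.
It also fails if it takes over 72 s, if anything falls off the work surface, if the arm or the gripper's body presses on something with over 40 N, if the wrist force passes 120 N, or if a joint passes its speed limit or range.

### The arm

A 7-joint arm with a two-finger parallel gripper is mounted at the origin on the work surface. World frame = base frame: x ahead of the robot, y to its left, z up, the work surface at z = 0. Lengths are in m, angles in rad, forces in N, time in s.
With the tool pointing down it reaches from about 0.425 to 0.875 m from the base axis. Payload 4.7 kg.
Tool frame: the origin (TCP) lies between the finger pads; the fingertips stand 11 mm ahead of it and the grasp point (between the pads) lies 8 mm behind it; z points along the fingers, y is the direction in which the jaws open and shut (so a half turn about z gives the same grasp; the last joint's range is limited). The gripper opens to 87 mm and grips with 3 to 60 N. Pads are 19 mm wide; open, the fingers measure 117 mm over their backs; the gripper's body (75 mm by 190 mm) begins 51 mm behind the grasp point.
Start: joints at [1.236, 0.321, -0.07, 1.45, 0.023, 1.371, -0.057], TCP at [0.222, -0.611, 0.234] pointing down, gripper open.
Joint ranges: [-2.86, 2.86], [-0.3, 2.09], [-1.38, 1.24], [0.06, 2.45], [-1.56, 4.7], [0.09, 2.05], [-2.69, 2.69]. Speed limits (rad/s): [2.57, 2.57, 3.14, 3.14, 3.14, 3.14, 3.14].

### API

Orientations are given as a rotation vector (axis times angle).
In Python, from bench import ctrl gives the robot as it stands.
- The arm moves only by the tool servo_tool, never from a script. Its argument "series" is a list of rows, each an object with "travel": the shift along the tool's x, y, z in m, a list of three; "angular": the turn, a rotation vector about the tool's x, y, z in rad, a list of three. A call has 1 to 5 rows; each row shifts and turns the commanded pose from where the row before left it, along the tool's axes as they then stand; what a row does not reach is not made up. A row lasts 1/10 s, in which the tool goes at most 50 mm and 8.59 degrees, less where a joint would pass 70% of its speed; a pose out of reach is approached as far as the arm can. A call with a gripper value outside its range is refused whole. "claw" is the finger opening in m, from 0 to 0.087, set as the call begins (left out, the last holds). The fingers move at their own pace and stop on an object; "squeeze" is the grip in N (left out, the last holds). Time passes only in rows, so rows that do not move let the fingers close. It gives the time, the measured TCP pose, the force and the opening at its end, in the units of the state.
- ctrl.get_state(): the state, without advancing time (a new reading comes with each control period).
- ctrl.get_image(name): name is "scene" or "top"; returns the picture (400x640x3 uint8, red, green, blue); there is no depth.
- ctrl.calibration(name): a dict with "fx", "fy", "cx", "cy" (pixels), "distortion" ([k1, k2, p1, p2, k3] as OpenCV has them; the pictures are not rectified), "rvec" (rotation vector, rad) and "tvec" (3), from world to camera coordinates, as OpenCV has them. Camera axes: x right, y down, z forward; pixel columns grow to the right and rows downward; lengths in m; the calibration is good to about 2 mm. A picture is of the moment at which its call begins. calibration takes no time and is no camera call.
- ctrl.close_job(): hands the job in, once; it reports no verdict.
The state is a dict: "time": time; "joint_positions": joint angles; "qd": joint speeds; "joint_torque": joint torques, N m; "position": TCP position; "tool_rot": TCP orientation; "ft_force": force on the tool from outside, world axes, zero at the start; "torque": the same for the moment, N m; "grip_width": opening from 0.0 (shut) to 1.0 (fully open).
Only numpy, scipy, OpenCV 4.12 (cv2) and the standard library are available. Lean on these libraries where they do the work, as an engineer would, in place of code of your own. Each camera call takes 0.05 s, during which the arm holds its last target.

## Working session

There is one attempt and no reset: what is moved stays moved. The work goes in short steps, Python scripts to look and compute and a tool call to move; the robot and the scene stay as the last step left them, time stands still between calls to the robot, and variables do not carry over. Pictures are saved under pics/ and viewed, and the job is handed in when it is done.

Besides the shell and the picture viewer there is one more tool, called after "Emit:" by a JSON object that holds its "op" and its "data". servo_tool: Moves the arm, as the interface text tells. Its arguments: {"type":"object","properties":{"series":{"type":"array","items":{"type":"object","properties":{"travel":{"type":"array","items":{"type":"number"}},"angular":{"type":"array","items":{"type":"number"}}}}},"claw":{"type":"number"},"squeeze":{"type":"number"}},"required":["series"]}

```bash
mkdir -p pics; ls; python3 - <<'E'
from bench import ctrl
import cv2
s=ctrl.get_state(); print({k:s[k] for k in('time','position','tool_rot','ft_force','grip_width')})
for n in('scene','top'):
    cv2.imwrite(f'pics/{n}0.png',ctrl.get_image(n)[:,:,::-1]); print(n,ctrl.calibration(n))
E
```

```text
pics
{'time': 0.0, 'position': array([ 0.2218978 , -0.61039109,  0.23246592]), 'tool_rot': array([-3.09212120e+00, -5.44803451e-01,  6.75815057e-04]), 'ft_force': array([-0.34491492, -0.33465241, -0.25929903]), 'grip_width': 0.9978574137898771}
scene {'fx': 511.3906200105064, 'fy': 511.3906200105064, 'cx': 320.9855437298544, 'cy': 200.5327707582161, 'distortion': array([-0.03964824,  0.        ,  0.        ,  0.        ,  0.        ]), 'rvec': array([ 2.10058672,  0.63819906, -0.34710086]), 'tvec': array([-0.4700098 , -0.14520364,  1.97724652])}
top {'fx': 385.9252559935559, 'fy': 385.9252559935559, 'cx': 317.34063252775036, 'cy': 206.3233888513533, 'distortion': array([-0.02522017,  0.        ,  0.        ,  0.        ,  0.        ]), 'rvec': array([ 2.1366408 , -2.13967222,  0.17024596]), 'tvec': array([-0.08833171,  0.63854538,  1.34037248])}
```

View pics/scene0.png

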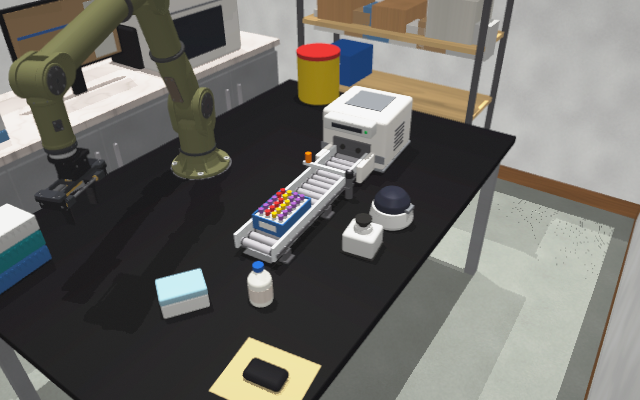

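View pics/top0.png

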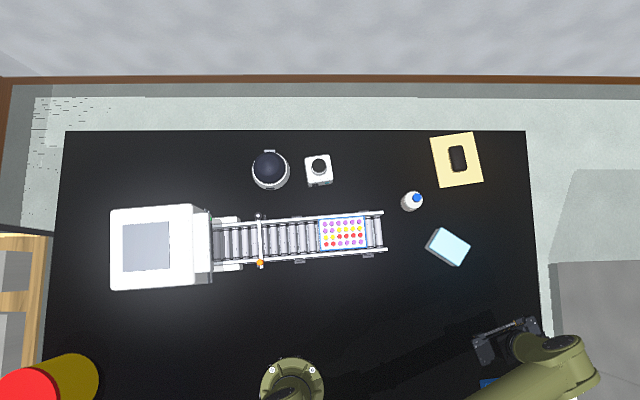

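```bash
cat > h.py <<'E'
import cv2,numpy as np
from bench import ctrl
def ray(n,uv):
    c=ctrl.calibration(n);K=np.array([[c['fx'],0,c['cx']],[0,c['fy'],c['cy']],[0,0,1]])
    p=cv2.undistortPoints(np.array(uv,float).reshape(-1,1,2),K,c['distortion']).reshape(-1,2)
    R=cv2.Rodrigues(c['rvec'])[0];d=np.c_[p,np.ones(len(p))]@R
    return -R.T@c['tvec'],d
def onz(n,uv,z):
    o,d=ray(n,uv);return o+d*((z-o[2])/d[:,2])[:,None]
def proj(n,P):
    c=ctrl.calibration(n);K=np.array([[c['fx'],0,c['cx']],[0,c['fy'],c['cy']],[0,0,1]])
    return cv2.projectPoints(np.array(P,float).reshape(-1,3),c['rvec'],c['tvec'],K,c['distortion'])[0].reshape(-1,2)
def tri(a,b):
    o1,d1=ray('top',[a]);o2,d2=ray('scene',[b]);d1=d1[0];d2=d2[0]
    s=np.linalg.lstsq(np.c_[d1,-d2],o2-o1,rcond=None)[0]
    p,q=o1+s[0]*d1,o2+s[1]*d2
    return (p+q)/2,np.linalg.norm(p-q)
E
python3 - <<'E'
import cv2,numpy as np
from h import *
t=cv2.imread('pics/top0.png');s=cv2.imread('pics/scene0.png')
cv2.imwrite('pics/tc.png',cv2.resize(t[195:285,195:395],None,fx=4,fy=4,interpolation=cv2.INTER_CUBIC))
cv2.imwrite('pics/sc.png',cv2.resize(s[130:270,225:415],None,fx=4,fy=4,interpolation=cv2.INTER_CUBIC))
for n,im in(('top',t),('scene',s)):
    h=cv2.cvtColor(im,cv2.COLOR_BGR2HSV)
    for nm,lo,hi in(('orange',(8,150,120),(18,255,255)),('blue',(98,120,60),(115,255,255))):
        m=cv2.inRange(h,lo,hi);k,l,st,ce=cv2.connectedComponentsWithStats(m)
        for i in range(1,k):
            if st[i,4]>8: print(n,nm,st[i],ce[i].round(1))
E
```

```text
top blue [412 194  10   8  57] [416.5 197.1]
top blue [337 217  12   1  12] [342.5 217. ]
top blue [350 216  12   1  12] [355.5 216. ]
top blue [320 216  47  36  96] [350.6 242.5]
top blue [318 219   4   8  11] [318.5 221.5]
top blue [325 218  11   1  11] [330. 218.]
top blue [480 378  18  10  88] [486.1 381.8]
scene orange [305 151   7  12  66] [308.1 156.9]
scene blue [ 18  25  48  16 108] [39.8 32.7]
scene blue [ 332   39   41   47 1295] [353.9  60.6]
scene blue [252 196  59  41 574] [280.9 220.1]
scene blue [  0 245  52  49 963] [ 23.8 267.5]
scene blue [252 260  12  13 118] [257.5 265.9]
```

View pics/tc.png

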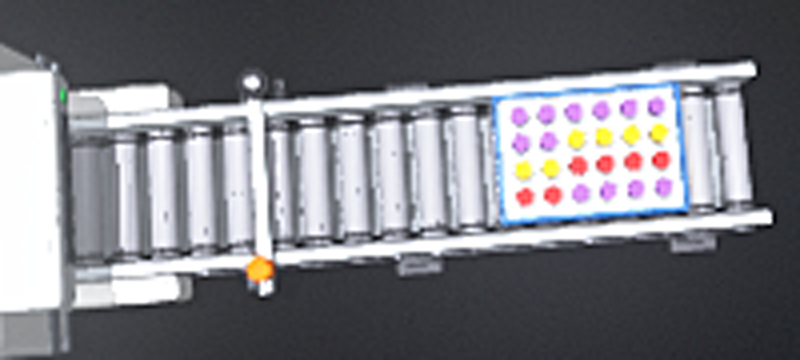

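View pics/sc.png

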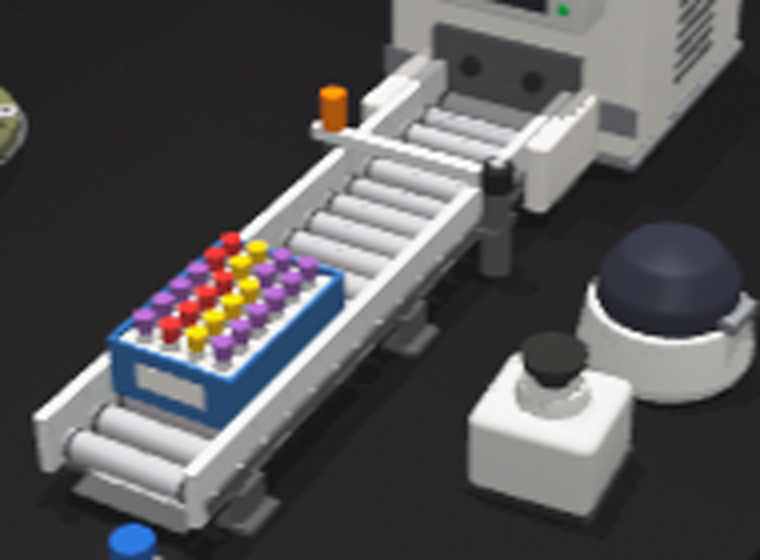

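```bash
python3 - <<'E'
import cv2,numpy as np
np.set_printoptions(precision=4,suppress=True)
from h import *
c=lambda L:np.array(L,float)/4+195-0.375
h=cv2.cvtColor(cv2.imread('pics/top0.png'),cv2.COLOR_BGR2HSV)
m=cv2.inRange(h[240:290,230:290],(8,120,120),(25,255,255));v,u=np.nonzero(m);kt=(u.mean()+230,v.mean()+240);print('knob px',kt,len(u))
k=onz('top',[kt],.130)[0];print('knob',k)
p=onz('top',c([(252,80)]),.105)[0];print('piv',p,np.linalg.norm((k-p)[:2]))
print('tri knob',tri(kt,(308.1,153.5)))
E_=onz('top',c([(770,217),(753,69)]),.082);print('ends',E_,np.linalg.norm(E_[0]-E_[1]))
t=onz('top',c([(493,97),(680,84),(688,208),(505,221)]),.110);print('tote',t,t.mean(0))
print([np.linalg.norm(t[i]-t[i-3]) for i in range(4)])
# frame edges: outer edges of near and far
f=onz('top',c([(300,103),(750,64)]),.082);n=onz('top',c([(300,263),(770,223)]),.082)
for a,b in(f,n): print('dir',np.degrees(np.arctan2((a-b)[0],(a-b)[1])),a,b)
d=t[0]-t[1];print('totedir',np.degrees(np.arctan2(d[0],d[1])));d=t[3]-t[2];print(np.degrees(np.arctan2(d[0],d[1])))
print('bumpers scene z85 x', onz('scene',[(225+470/4,130+66/4),(225+532/4,130+82/4)],.085))
E
```

```text
knob px (np.float64(259.5), np.float64(261.8)) 30
knob [0.4392 0.1033 0.13  ]
piv [0.601 0.117 0.105] 0.16240208120464247
tri knob (array([0.441 , 0.1052, 0.1276]), np.float64(0.004633994191313395))
ends [[ 0.4837 -0.3309  0.082 ]
 [ 0.6133 -0.3198  0.082 ]] 0.13008759744176362
tote [[ 0.5853 -0.091   0.11  ]
 [ 0.5963 -0.2518  0.11  ]
 [ 0.4901 -0.2564  0.11  ]
 [ 0.4794 -0.101   0.11  ]] [ 0.5378 -0.1751  0.11  ]
[np.float64(0.16112499724321133), np.float64(0.10631315128730247), np.float64(0.1557409370713219), np.float64(0.10638042539080399)]
dir -4.911426654094935 [0.5838 0.0781 0.082 ] [ 0.6178 -0.3172  0.082 ]
dir -4.740422972784975 [0.4448 0.0756 0.082 ] [ 0.4785 -0.3308  0.082 ]
totedir -3.9181654071774252
-3.942001768334543
bumpers scene z85 x [[0.4744 0.2816 0.085 ]
 [0.5381 0.2868 0.085 ]]
```

```bash
cat >> h.py <<'E'
from scipy.spatial.transform import Rotation as Ro
np.set_printoptions(precision=4,suppress=True)
YAW=np.radians(4.8);LS=np.array([.5485,-.3254]);LX=np.array([np.cos(YAW),np.sin(YAW)]);LY=np.array([-LX[1],LX[0]])
def w(x,s): return LS+x*LX+s*LY
def lane(p): d=np.asarray(p)[:2]-LS;return np.array([d@LX,d@LY])
def st():
    s=ctrl.get_state();R=Ro.from_rotvec(s['tool_rot']);return s,R
def show():
    s,R=st();m=R.as_matrix()
    print('t',round(s['time'],2),'pos',s['position'],'lane',lane(s['position']),'yaw',np.degrees(np.arctan2(m[1,0],m[0,0])).round(2),'toolz',m[:,2],'F',s['ft_force'].round(2),'w',round(s['grip_width'],3))
def plan(wps,step=.045):
    """wps: (x,y,z,yawdeg or None,nrows)"""
    s,R=st();p=s['position'].copy()
    for x,y,z,yaw,n in wps:
        t=np.array([x,y,z]);m=R.as_matrix();y0=np.arctan2(m[1,0],m[0,0])
        T=R if yaw is None else Ro.from_matrix(np.array([[np.cos(q:=np.radians(yaw)),np.sin(q),0],[np.sin(q),-np.cos(q),0],[0,0,-1]]))
        rv=(R.inv()*T).as_rotvec();k=n or int(max(1,np.ceil(np.linalg.norm(t-p)/step),np.ceil(np.linalg.norm(rv)/.14)))
        d=(t-p)/k
        for i in range(k):
            print('  travel',(R.inv().apply(d)).round(4).tolist(),'ang',(rv/k).round(4).tolist())
            R=R*Ro.from_rotvec(rv/k)
        p=t;print('  -- at',p)
E
python3 -c "
from h import *
show()
plan([(.50,-.36,.25,60,0),(.50,0,.25,94.8,0),(*w(-.073,.468),.20,94.8,0)])
for n,u in(('fuge',(270,170)),('mixer',(319,166))): print(n,onz('top',[u],.11),lane(onz('top',[u],.11)[0]))
"
```

```text
t 0.1 pos [ 0.222  -0.6104  0.2326] lane [-0.3492 -0.2567] yaw 19.99 toolz [-0.0007  0.0016 -1.    ] F [-0.8  -0.37 -0.02] w 1.0
  travel [0.0385, -0.0156, -0.0019] ang [-0.0002, -0.0001, -0.0776]
  travel [0.0396, -0.0126, -0.0019] ang [-0.0002, -0.0001, -0.0776]
  travel [0.0405, -0.0094, -0.0019] ang [-0.0002, -0.0001, -0.0776]
  travel [0.0411, -0.0063, -0.0019] ang [-0.0002, -0.0001, -0.0776]
  travel [0.0415, -0.0031, -0.0019] ang [-0.0002, -0.0001, -0.0776]
  travel [0.0416, 0.0002, -0.0019] ang [-0.0002, -0.0001, -0.0776]
  travel [0.0414, 0.0034, -0.0019] ang [-0.0002, -0.0001, -0.0776]
  travel [0.041, 0.0066, -0.0019] ang [-0.0002, -0.0001, -0.0776]
  travel [0.0404, 0.0097, -0.0019] ang [-0.0002, -0.0001, -0.0776]
  -- at [ 0.5  -0.36  0.25]
  travel [0.039, -0.0225, 0.0] ang [-0.0, -0.0, -0.0759]
  travel [0.0406, -0.0195, 0.0] ang [-0.0, -0.0, -0.0759]
  travel [0.0419, -0.0163, 0.0] ang [-0.0, -0.0, -0.0759]
  travel [0.043, -0.0131, 0.0] ang [-0.0, -0.0, -0.0759]
  travel [0.0439, -0.0098, 0.0] ang [-0.0, -0.0, -0.0759]
  travel [0.0445, -0.0065, 0.0] ang [-0.0, -0.0, -0.0759]
  travel [0.0449, -0.0031, 0.0] ang [-0.0, -0.0, -0.0759]
  travel [0.045, 0.0004, 0.0] ang [-0.0, -0.0, -0.0759]
  -- at [0.5  0.   0.25]
  travel [0.0349, -0.013, 0.0125] ang [0.0, -0.0, 0.0]
  travel [0.0349, -0.013, 0.0125] ang [0.0, -0.0, 0.0]
  travel [0.0349, -0.013, 0.0125] ang [0.0, -0.0, 0.0]
  travel [0.0349, -0.013, 0.0125] ang [0.0, -0.0, 0.0]
  -- at [0.4366 0.1349 0.2   ]
fuge [[0.7581 0.0765 0.11  ]] [0.2425 0.383 ]
mixer [[ 0.7723 -0.0953  0.11  ]] [0.2423 0.2106]
```

Emit:
{"op": "servo_tool", "data": {"series": [{"travel": [0.0385,-0.0156,-0.002],"angular": [0,0,-0.078]},{"travel": [0.0396,-0.0126,-0.002],"angular": [0,0,-0.078]},{"travel": [0.0405,-0.0094,-0.002],"angular": [0,0,-0.078]},{"travel": [0.041,-0.006,-0.002],"angular": [0,0,-0.078]},{"travel": [0.0415,-0.003,-0.002],"angular": [0,0,-0.078]}], "claw": 0, "squeeze": 20}}

```text
time: 0.6
position: [0.3774, -0.4705, 0.2432]
tool_rot: [-2.927, -1.139, 0.001]
ft_force: [0.9, -0.5, -0.1]
grip_width: 0.632
```

Emit:
{"op": "servo_tool", "data": {"series": [{"travel": [0.0416,0,-0.002],"angular": [0,0,-0.078]},{"travel": [0.0414,0.0034,-0.002],"angular": [0,0,-0.078]},{"travel": [0.041,0.0066,-0.002],"angular": [0,0,-0.078]},{"travel": [0.04,0.01,-0.002],"angular": [0,0,-0.078]}]}}

```text
time: 1.0
position: [0.5006, -0.3594, 0.2512]
tool_rot: [-2.715, -1.58, 0.001]
ft_force: [0.3, -1.1, -0.7]
grip_width: 0.265
```

Emit:
{"op": "servo_tool", "data": {"series": [{"travel": [0.039,-0.0225,0],"angular": [0,0,-0.076]},{"travel": [0.0406,-0.0195,0],"angular": [0,0,-0.076]},{"travel": [0.042,-0.016,0],"angular": [0,0,-0.076]},{"travel": [0.043,-0.013,0],"angular": [0,0,-0.076]},{"travel": [0.044,-0.01,0],"angular": [0,0,-0.076]}]}}

```text
time: 1.5
position: [0.4987, -0.1339, 0.2511]
tool_rot: [-2.368, -2.064, 0.001]
ft_force: [-0.0, 0.1, 1.0]
grip_width: 0.007
```

Emit:
{"op": "servo_tool", "data": {"series": [{"travel": [0.0445,-0.0065,0],"angular": [0,0,-0.076]},{"travel": [0.045,-0.003,0],"angular": [0,0,-0.076]},{"travel": [0.045,0,0],"angular": [0,0,-0.076]}]}}

```text
time: 1.8
position: [0.4977, 0.001, 0.2513]
tool_rot: [2.118, 2.32, -0.001]
ft_force: [0.6, -0.5, 0.8]
grip_width: 0.005
```

```bash
python3 -c "
from h import *
show()
plan([(*w(-.073,.468),.20,94.8,0),(*w(-.073,.468),.117,94.8,0)])
cv2.imwrite('pics/top1.png',ctrl.get_image('top')[:,:,::-1])
cv2.imwrite('pics/scene1.png',ctrl.get_image('scene')[:,:,::-1])
"
```

```text
t 1.8 pos [0.4977 0.001  0.2513] lane [-0.0233  0.3295] yaw 95.21 toolz [-0.0002 -0.0005 -1.    ] F [ 0.64 -0.48  0.81] w 0.005
  travel [0.0347, -0.0122, 0.0128] ang [-0.0001, 0.0001, 0.0018]
  travel [0.0347, -0.0122, 0.0128] ang [-0.0001, 0.0001, 0.0018]
  travel [0.0347, -0.0123, 0.0128] ang [-0.0001, 0.0001, 0.0018]
  travel [0.0346, -0.0124, 0.0128] ang [-0.0001, 0.0001, 0.0018]
  -- at [0.4366 0.1349 0.2   ]
  travel [0.0, -0.0, 0.0415] ang [0.0, 0.0, -0.0]
  travel [0.0, -0.0, 0.0415] ang [0.0, 0.0, -0.0]
  -- at [0.4366 0.1349 0.117 ]
```

Emit:
{"op": "servo_tool", "data": {"series": [{"travel": [0.0347,-0.0122,0.013],"angular": [0,0,0.002]},{"travel": [0.0347,-0.0122,0.013],"angular": [0,0,0.002]},{"travel": [0.0347,-0.0122,0.013],"angular": [0,0,0.002]},{"travel": [0.0346,-0.0124,0.013],"angular": [0,0,0.002]}]}}

```text
time: 2.3
position: [0.4369, 0.134, 0.1988]
tool_rot: [2.132, 2.307, -0.001]
ft_force: [0.5, 0.1, -0.1]
grip_width: 0.006
```

Emit:
{"op": "servo_tool", "data": {"series": [{"travel": [0,0,0.02]},{"travel": [0,0,0.02]},{"travel": [0,0,0.015]},{"travel": [0,0,0.015]},{"travel": [0,0,0.012]}]}}

```text
$.series[0]: bad value
```

```bash
python3 -c "
from h import *
show()
t=ctrl.get_image('top')[:,:,::-1];s=ctrl.get_image('scene')[:,:,::-1];show()
cv2.imwrite('pics/t2.png',cv2.resize(t[195:295,195:395],None,fx=4,fy=4,interpolation=cv2.INTER_CUBIC))
cv2.imwrite('pics/s2.png',cv2.resize(s[100:250,225:415],None,fx=3.9,fy=3.9,interpolation=cv2.INTER_CUBIC))
"
```

```text
t 2.3 pos [0.4369 0.134  0.1988] lane [-0.0728  0.4671] yaw 94.51 toolz [-0.0001 -0.0005 -1.    ] F [ 0.52  0.15 -0.09] w 0.006
t 2.4 pos [0.4343 0.1376 0.1979] lane [-0.0751  0.4709] yaw 95.01 toolz [-0.0034  0.0001 -1.    ] F [ 0.56 -0.42  0.6 ] w 0.004
```

View pics/s2.png

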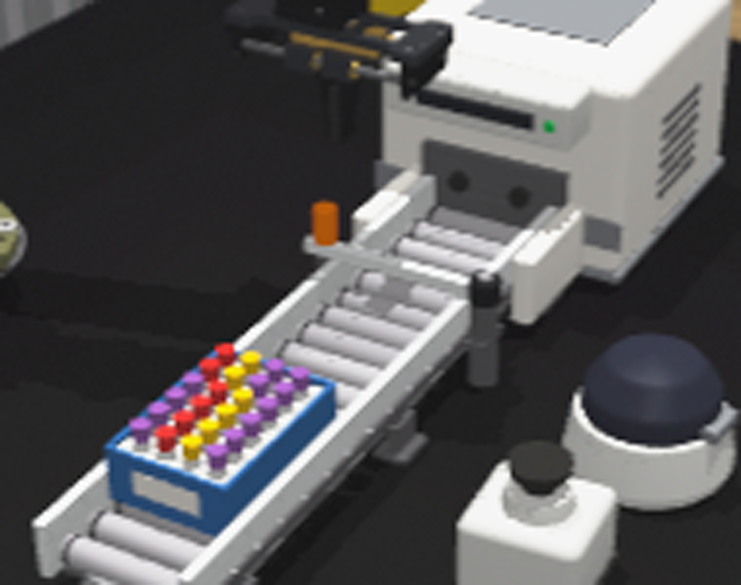

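View pics/t2.png

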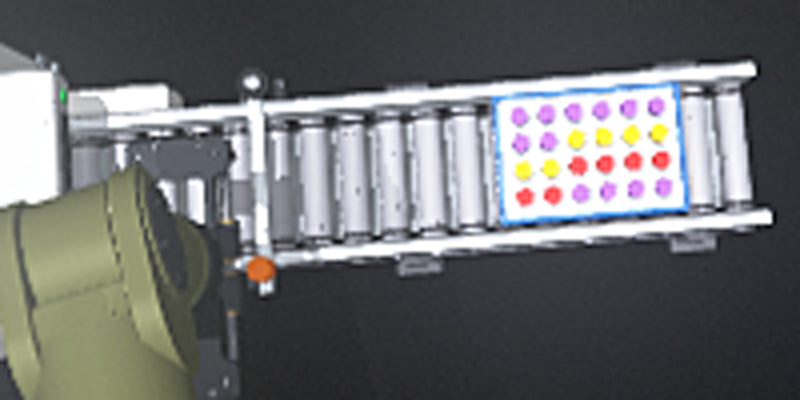

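The scene view shows the closed fingers hanging on the bay side of the orange knob (crop pixel 325,222), and the tote is untouched. Next I go down to knob height.

Emit:
{"op": "servo_tool", "data": {"series": [{"travel": [0,0,0.02],"angular": [0,0,0]},{"travel": [0,0,0.02],"angular": [0,0,0]},{"travel": [0,0,0.016],"angular": [0,0,0]},{"travel": [0,0,0.014],"angular": [0,0,0]},{"travel": [0,0,0.011],"angular": [0,0,0]}]}}

```text
time: 2.9
position: [0.4376, 0.1326, 0.1175]
tool_rot: [-2.132, -2.307, 0.001]
ft_force: [-0.4, -0.2, -0.6]
grip_width: 0.006
```

```bash
cat >> h.py <<'E'
P=lane(np.array([.601,.117]))
def knob(th): return P+.16*np.array([-np.cos(th),-np.sin(th)])
def pusher(th,sign,gap=0,hx=.015,hs=.0095):
    """tool centre lane coords behind the knob (sign +1: pushing open), rectangle half sizes hx,hs, tool y across"""
    t=np.array([np.sin(th),-np.cos(th)])*sign
    k=knob(th)
    for d in np.arange(.015,.05,.0002):
        c=k-t*d;q=np.maximum(np.abs(k-c)-[hx,hs],0)
        if np.hypot(*q)>=.011+gap: return c
E
python3 -c "
from h import *
show();print(P,knob(0))
wp=[(*w(*pusher(th,1)),.117,94.8,1) for th in np.arange(0.1,1.59,.1)]
plan([(*w(*pusher(0,1)),.117,94.8,1)]+wp)
"
```

```text
t 2.9 pos [0.4376 0.1326 0.1175] lane [-0.0721  0.4657] yaw 94.53 toolz [-0.0007 -0.0003 -1.    ] F [-0.38 -0.18 -0.65] w 0.006
[0.0893 0.4365] [-0.0707  0.4365]
  travel [-0.0086, 0.0015, 0.0005] ang [-0.0007, 0.0002, -0.0047]
  -- at [0.4398 0.1241 0.117 ]
  travel [-0.0159, -0.0013, 0.0] ang [-0.0, 0.0, -0.0]
  -- at [0.4399 0.1082 0.117 ]
  travel [-0.0159, 0.0003, -0.0] ang [-0.0, -0.0, -0.0]
  -- at [0.4415 0.0924 0.117 ]
  travel [-0.0154, 0.0017, 0.0] ang [-0.0, -0.0, -0.0]
  -- at [0.4446 0.0771 0.117 ]
  travel [-0.015, 0.0031, 0.0] ang [-0.0, -0.0, -0.0]
  -- at [0.4489 0.0624 0.117 ]
  travel [-0.0145, 0.0045, 0.0] ang [-0.0, -0.0, -0.0]
  -- at [0.4546 0.0483 0.117 ]
  travel [-0.0135, 0.0055, 0.0] ang [-0.0, -0.0, -0.0]
  -- at [0.4612 0.0353 0.117 ]
  travel [-0.013, 0.0067, 0.0] ang [-0.0, -0.0, -0.0]
  -- at [0.4689 0.0229 0.117 ]
  travel [-0.0127, 0.0081, 0.0] ang [-0.0, -0.0, -0.0]
  -- at [0.478  0.0109 0.117 ]
  travel [-0.0121, 0.0096, 0.0] ang [-0.0, -0.0, -0.0]
  -- at [ 0.4886 -0.0004  0.117 ]
  travel [-0.0115, 0.0112, 0.0] ang [-0.0, -0.0, -0.0]
  -- at [ 0.5007 -0.0109  0.117 ]
  travel [-0.0105, 0.0126, 0.0] ang [-0.0, -0.0, -0.0]
  -- at [ 0.5141 -0.0204  0.117 ]
  travel [-0.0094, 0.014, 0.0] ang [-0.0, -0.0, -0.0]
  -- at [ 0.5289 -0.0285  0.117 ]
  travel [-0.008, 0.0153, 0.0] ang [-0.0, -0.0, -0.0]
  -- at [ 0.5447 -0.0352  0.117 ]
  travel [-0.0062, 0.0156, 0.0] ang [-0.0, -0.0, -0.0]
  -- at [ 0.5608 -0.0401  0.117 ]
  travel [-0.0046, 0.0158, 0.0] ang [-0.0, -0.0, -0.0]
  -- at [ 0.5769 -0.0433  0.117 ]
```

Emit:
{"op": "servo_tool", "data": {"series": [{"travel": [-0.0086,0.0015,0.0005],"angular": [0,0,-0.005]},{"travel": [-0.008,0,0],"angular": [0,0,0]},{"travel": [-0.008,-0.001,0],"angular": [0,0,0]},{"travel": [-0.016,0,0],"angular": [0,0,0]},{"travel": [-0.0154,0.0017,0],"angular": [0,0,0]}]}}

```text
time: 3.4
position: [0.4464, 0.0773, 0.1193]
tool_rot: [2.123, 2.312, 0.006]
ft_force: [3.3, 2.6, -1.2]
grip_width: 0.004
```

```bash
python3 -c "
from h import *
show()
t=ctrl.get_image('top')[:,:,::-1]
cv2.imwrite('pics/t3.png',cv2.resize(t[195:295,195:395],None,fx=4,fy=4,interpolation=cv2.INTER_CUBIC));show()
"
```

```text
t 3.4 pos [0.4464 0.0773 0.1193] lane [-0.0681  0.4098] yaw 94.89 toolz [ 0.0046  0.0005 -1.    ] F [ 3.32  2.58 -1.25] w 0.004
t 3.45 pos [0.4468 0.074  0.1192] lane [-0.068   0.4065] yaw 94.68 toolz [ 0.0041 -0.0015 -1.    ] F [ 1.67 -0.56  0.91] w 0.005
```

View pics/t3.png

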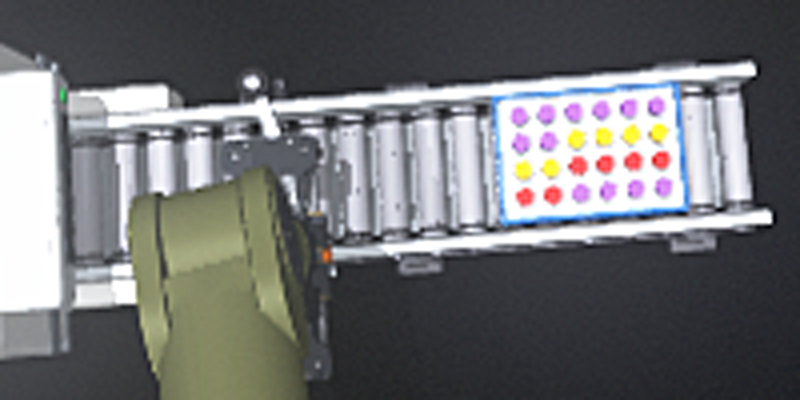

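The gate has swung about 0.4 rad, and the knob shows at the front of the gripper (crop 327,255). I keep following the arc.

Emit:
{"op": "servo_tool", "data": {"series": [{"travel": [-0.0145,0.0025,0.001],"angular": [0,0,0]},{"travel": [-0.0142,0.0042,0],"angular": [0,0,0]},{"travel": [-0.0135,0.0055,0],"angular": [0,0,0]},{"travel": [-0.013,0.0067,0],"angular": [0,0,0]},{"travel": [-0.0127,0.008,0],"angular": [0,0,0]}]}}

```text
time: 3.95
position: [0.4773, 0.011, 0.1167]
tool_rot: [-2.125, -2.313, 0.002]
ft_force: [-0.6, 2.5, 0.5]
grip_width: 0.005
```

```bash
python3 -c "
from h import *
show()
wp=[(*w(*pusher(th,1)),.117,94.8,1) for th in np.arange(.9,1.59,.1)]
plan(wp)
"
```

```text
t 3.95 pos [0.4773 0.011  0.1167] lane [-0.0428  0.3412] yaw 94.85 toolz [-0.0014 -0.0002 -1.    ] F [-0.56  2.5   0.52] w 0.005
  travel [-0.0123, 0.0103, -0.0003] ang [-0.0014, 0.0001, 0.0008]
  -- at [ 0.4886 -0.0004  0.117 ]
  travel [-0.0115, 0.0112, 0.0] ang [0.0, 0.0, 0.0]
  -- at [ 0.5007 -0.0109  0.117 ]
  travel [-0.0105, 0.0126, -0.0] ang [-0.0, -0.0, -0.0]
  -- at [ 0.5141 -0.0204  0.117 ]
  travel [-0.0094, 0.014, 0.0] ang [-0.0, 0.0, 0.0]
  -- at [ 0.5289 -0.0285  0.117 ]
  travel [-0.008, 0.0153, 0.0] ang [0.0, 0.0, -0.0]
  -- at [ 0.5447 -0.0352  0.117 ]
  travel [-0.0062, 0.0156, -0.0] ang [-0.0, 0.0, 0.0]
  -- at [ 0.5608 -0.0401  0.117 ]
  travel [-0.0046, 0.0158, 0.0] ang [0.0, 0.0, -0.0]
  -- at [ 0.5769 -0.0433  0.117 ]
```

Emit:
{"op": "servo_tool", "data": {"series": [{"travel": [-0.012,0.01,0],"angular": [0,0,0]},{"travel": [-0.0115,0.0112,0],"angular": [0,0,0]},{"travel": [-0.0105,0.0126,0],"angular": [0,0,0]},{"travel": [-0.0094,0.014,0],"angular": [0,0,0]},{"travel": [-0.008,0.0153,0],"angular": [0,0,0]}]}}

```text
time: 4.45
position: [0.5449, -0.0352, 0.1164]
tool_rot: [-2.126, -2.312, 0.003]
ft_force: [-1.2, 1.9, -0.0]
grip_width: 0.004
```

```bash
python3 -c "
from h import *
show()
wp=[(*w(*pusher(th,1)),.117,94.8,1) for th in (1.4,1.47,1.53,1.58,1.61)]
plan(wp)
"
```

```text
t 4.45 pos [ 0.5449 -0.0352  0.1164] lane [0.0207 0.2895] yaw 94.82 toolz [-0.0018 -0.0007 -1.    ] F [-1.23  1.92 -0.04] w 0.004
  travel [-0.0063, 0.0154, -0.0006] ang [-0.0018, 0.0005, 0.0003]
  -- at [ 0.5608 -0.0401  0.117 ]
  travel [-0.0034, 0.011, 0.0] ang [0.0, 0.0, 0.0]
  -- at [ 0.5721 -0.0425  0.117 ]
  travel [-0.0022, 0.0095, 0.0] ang [0.0, 0.0, -0.0]
  -- at [ 0.5817 -0.044   0.117 ]
  travel [-0.0014, 0.008, -0.0] ang [-0.0, -0.0, 0.0]
  -- at [ 0.5898 -0.0447  0.117 ]
  travel [-0.0007, 0.0048, -0.0] ang [-0.0, 0.0, -0.0]
  -- at [ 0.5946 -0.045   0.117 ]
```

Emit:
{"op": "servo_tool", "data": {"series": [{"travel": [-0.006,0.0154,0],"angular": [0,0,0]},{"travel": [-0.0034,0.011,0],"angular": [0,0,0]},{"travel": [-0.0022,0.0095,0],"angular": [0,0,0]},{"travel": [-0.0014,0.008,0],"angular": [0,0,0]},{"travel": [-0.0007,0.0048,0],"angular": [0,0,0]}]}}

```text
time: 4.95
position: [0.5944, -0.0431, 0.1167]
tool_rot: [-2.124, -2.314, 0.001]
ft_force: [-1.4, 0.4, -0.5]
grip_width: 0.003
```

Emit:
{"op": "servo_tool", "data": {"series": [{"travel": [0,0,0],"angular": [0,0,0]}]}}

```text
time: 5.05
position: [0.5947, -0.043, 0.117]
tool_rot: [2.124, 2.314, 0.001]
ft_force: [-0.1, -0.5, 0.7]
grip_width: 0.0
```

```bash
python3 -c "
from h import *
show()
s=ctrl.get_image('scene')[:,:,::-1]
cv2.imwrite('pics/s4.png',cv2.resize(s[100:250,225:415],None,fx=3.9,fy=3.9,interpolation=cv2.INTER_CUBIC))
"
```

```text
t 5.05 pos [ 0.5947 -0.043   0.117 ] lane [0.0697 0.2776] yaw 94.89 toolz [ 0.0006 -0.0001 -1.    ] F [-0.15 -0.49  0.74] w 0.0
```

View pics/s4.png

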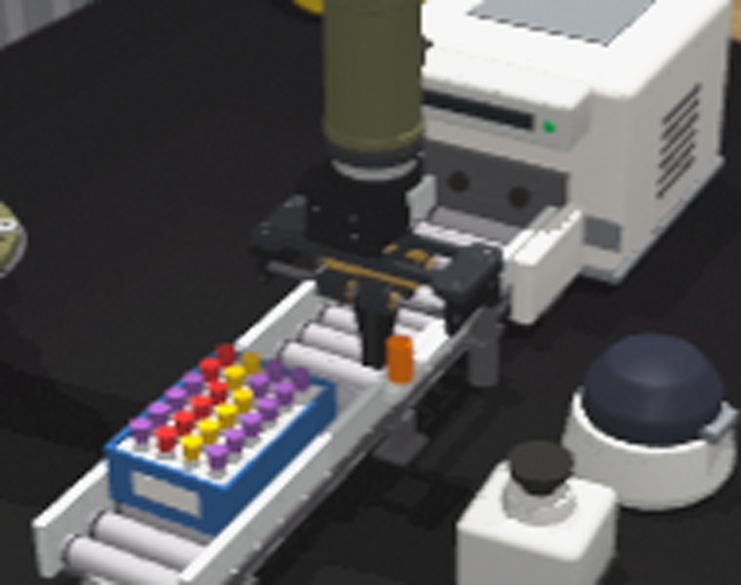

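```bash
python3 -c "
from h import *
k=onz('scene',[(225+400/3.9,100+341/3.9)],.134)[0];l=lane(k);print(k,l,np.arctan2(P[1]-l[1],P[0]-l[0]))
plan([(.585,-.045,.117,94.8,1),(.57,-.06,.20,94.8,0),(*w(0,.035),.20,94.8,0),(*w(0,.035),.094,94.8,0)])
"
```

```text
[ 0.623  -0.0438  0.134 ] [0.0978 0.2744] 1.6229343486949772
  travel [-0.0012, -0.0096, 0.0001] ang [0.0007, 0.0003, 0.0016]
  -- at [ 0.585 -0.045  0.117]
  travel [-0.0068, -0.0081, -0.0415] ang [-0.0, 0.0, -0.0]
  travel [-0.0068, -0.0081, -0.0415] ang [-0.0, 0.0, -0.0]
  -- at [ 0.57 -0.06  0.2 ]
  travel [-0.0379, -0.0073, 0.0] ang [0.0, 0.0, -0.0]
  travel [-0.0379, -0.0073, 0.0] ang [0.0, 0.0, -0.0]
  travel [-0.0379, -0.0073, 0.0] ang [0.0, 0.0, -0.0]
  travel [-0.0379, -0.0073, 0.0] ang [0.0, 0.0, -0.0]
  travel [-0.0379, -0.0073, 0.0] ang [0.0, 0.0, -0.0]
  travel [-0.0379, -0.0073, 0.0] ang [0.0, 0.0, -0.0]
  -- at [ 0.5456 -0.2905  0.2   ]
  travel [0.0, -0.0, 0.0353] ang [0.0, 0.0, -0.0]
  travel [0.0, -0.0, 0.0353] ang [0.0, 0.0, -0.0]
  travel [0.0, -0.0, 0.0353] ang [0.0, 0.0, -0.0]
  -- at [ 0.5456 -0.2905  0.094 ]
```

The knob top at crop (400,341) gives a gate angle of about 1.62, which is past 1.5. The lane is clear, so I move behind the tote.

Emit:
{"op": "servo_tool", "data": {"series": [{"travel": [-0.0012,-0.01,0],"angular": [0,0,0]},{"travel": [-0.006,-0.005,-0.042],"angular": [0,0,0]},{"travel": [-0.007,-0.011,-0.042],"angular": [0,0,0]},{"travel": [-0.038,-0.0073,0],"angular": [0,0,0]},{"travel": [-0.038,-0.0073,0],"angular": [0,0,0]}]}}

```text
time: 5.6
position: [0.5614, -0.1366, 0.2037]
tool_rot: [2.118, 2.313, 0.001]
ft_force: [-0.1, -0.6, -0.6]
grip_width: 0.004
```

Emit:
{"op": "servo_tool", "data": {"series": [{"travel": [-0.038,-0.0073,0],"angular": [0,0,0]},{"travel": [-0.038,-0.0073,0],"angular": [0,0,0]},{"travel": [-0.038,-0.0073,0],"angular": [0,0,0]},{"travel": [-0.038,-0.0073,0],"angular": [0,0,0]},{"travel": [0,0,0],"angular": [0,0,0]}], "claw": 0.04}}

```text
time: 6.1
position: [0.5416, -0.2983, 0.2008]
tool_rot: [2.136, 2.302, -0.007]
ft_force: [0.2, -0.6, -0.2]
grip_width: 0.374
```

```bash
python3 -c "
from h import *
show()
plan([(*w(0,.035),.20,94.8,1),(*w(0,.035),.094,94.8,0)])
t=ctrl.get_image('top')[:,:,::-1];s=ctrl.get_image('scene')[:,:,::-1]
cv2.imwrite('pics/t5.png',cv2.resize(t[195:295,195:395],None,fx=4,fy=4,interpolation=cv2.INTER_CUBIC))
cv2.imwrite('pics/s5.png',cv2.resize(s[130:270,225:415],None,fx=4,fy=4,interpolation=cv2.INTER_CUBIC))
"
```

```text
t 6.1 pos [ 0.5416 -0.2983  0.2008] lane [-0.0046  0.0276] yaw 94.28 toolz [-0.0016 -0.0043 -1.    ] F [ 0.15 -0.6  -0.25] w 0.374
  travel [0.0075, 0.0045, 0.0008] ang [-0.0019, 0.0041, -0.009]
  -- at [ 0.5456 -0.2905  0.2   ]
  travel [-0.0, -0.0, 0.0353] ang [0.0, -0.0, 0.0]
  travel [-0.0, -0.0, 0.0353] ang [0.0, -0.0, 0.0]
  travel [-0.0, -0.0, 0.0353] ang [0.0, -0.0, 0.0]
  -- at [ 0.5456 -0.2905  0.094 ]
```

View pics/t5.png

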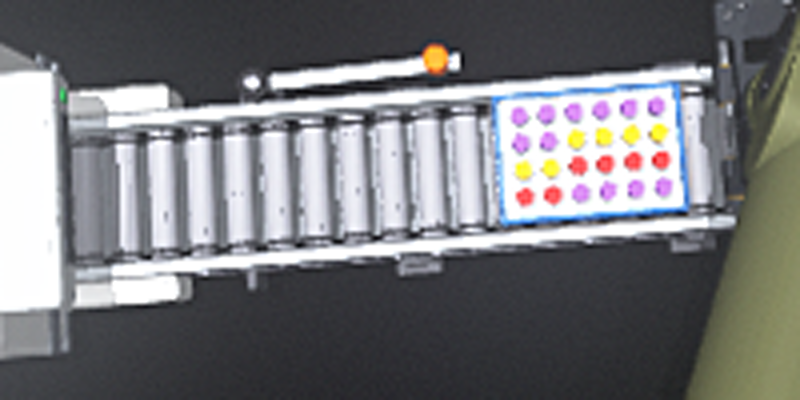

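View pics/s5.png

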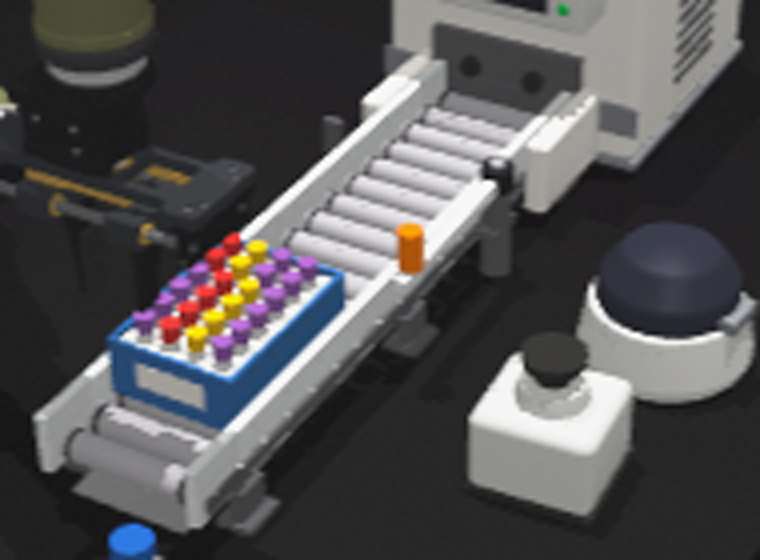

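The gate bar lies over the far frame with the knob at crop (436,58), and the tote hasn't moved. I lower behind it.

Emit:
{"op": "servo_tool", "data": {"series": [{"travel": [0.0075,0.0045,0.001],"angular": [-0.002,0.004,-0.009]},{"travel": [0,0,0.035],"angular": [0,0,0]},{"travel": [0,0,0.03],"angular": [0,0,0]},{"travel": [0,0,0.02],"angular": [0,0,0]},{"travel": [0,0,0.02],"angular": [0,0,0]}]}}

```text
time: 6.7
position: [0.5497, -0.2789, 0.0943]
tool_rot: [-2.108, -2.326, -0.008]
ft_force: [-0.2, -0.5, -1.2]
grip_width: 0.459
```

Emit:
{"op": "servo_tool", "data": {"series": [{"travel": [0.004,0,0],"angular": [0,0,0]}]}}

```text
time: 6.8
position: [0.5473, -0.275, 0.0923]
tool_rot: [-2.107, -2.321, -0.005]
ft_force: [0.7, 0.6, 0.2]
grip_width: 0.457
```

```bash
python3 -c "
from h import *
show()
plan([(*w(0,.06),.094,94.8,5)])
"
```

```text
t 6.8 pos [ 0.5473 -0.275   0.0923] lane [0.003  0.0503] yaw 95.55 toolz [-0.0028  0.0073 -1.    ] F [0.68 0.63 0.2 ] w 0.457
  travel [0.0019, -0.0006, -0.0003] ang [-0.0004, -0.0015, 0.0026]
  travel [0.0019, -0.0006, -0.0003] ang [-0.0004, -0.0015, 0.0026]
  travel [0.0019, -0.0006, -0.0003] ang [-0.0004, -0.0015, 0.0026]
  travel [0.0019, -0.0006, -0.0003] ang [-0.0004, -0.0015, 0.0026]
  travel [0.0019, -0.0006, -0.0003] ang [-0.0004, -0.0015, 0.0026]
  -- at [ 0.5435 -0.2656  0.094 ]
```

Emit:
{"op": "servo_tool", "data": {"series": [{"travel": [0.005,-0.001,-0.001],"angular": [0,-0.004,0.006]},{"travel": [0.005,-0.001,0],"angular": [0,-0.003,0.006]},{"travel": [0.005,-0.001,0],"angular": [0,0,0]},{"travel": [0.005,0,0],"angular": [0,0,0]},{"travel": [0.005,0,0],"angular": [0,0,0]}]}}

```text
time: 7.3
position: [0.5439, -0.2533, 0.0968]
tool_rot: [2.125, 2.307, -0.001]
ft_force: [0.3, -0.6, -0.1]
grip_width: 0.46
```

```bash
python3 -c "
from h import *
show()
plan([(*w(0,.43),.094,94.8,35)])
"|head -3
```

```text
t 7.3 pos [ 0.5439 -0.2533  0.0968] lane [0.0015 0.0723] yaw 94.69 toolz [ 0.0034 -0.0038 -1.    ] F [ 0.33 -0.56 -0.11] w 0.46
  travel [0.0102, -0.0001, 0.0] ang [0.0001, 0.0001, -0.0001]
  travel [0.0102, -0.0001, 0.0] ang [0.0001, 0.0001, -0.0001]
```

Emit:
{"op": "servo_tool", "data": {"series": [{"travel": [0.008,0,0.001],"angular": [0,0,0]},{"travel": [0.01,0,0.001],"angular": [0,0,0]},{"travel": [0.01,0,0],"angular": [0,0,0]},{"travel": [0.01,0,0],"angular": [0,0,0]},{"travel": [0.01,0,0],"angular": [0,0,0]}]}}

```text
time: 7.8
position: [0.5394, -0.2043, 0.0937]
tool_rot: [2.126, 2.309, -0.001]
ft_force: [0.1, -0.2, -0.5]
grip_width: 0.458
```

```bash
python3 -c "
from h import *
show()
t=ctrl.get_image('top')[:,:,::-1];s=ctrl.get_image('scene')[:,:,::-1]
cv2.imwrite('pics/t6.png',cv2.resize(t[195:295,195:395],None,fx=4,fy=4,interpolation=cv2.INTER_CUBIC))
cv2.imwrite('pics/s6.png',cv2.resize(s[130:270,225:415],None,fx=4,fy=4,interpolation=cv2.INTER_CUBIC))
"
```

```text
t 7.8 pos [ 0.5394 -0.2043  0.0937] lane [0.0011 0.1214] yaw 94.73 toolz [ 0.0017 -0.0026 -1.    ] F [ 0.09 -0.15 -0.55] w 0.458
```

View pics/s6.png

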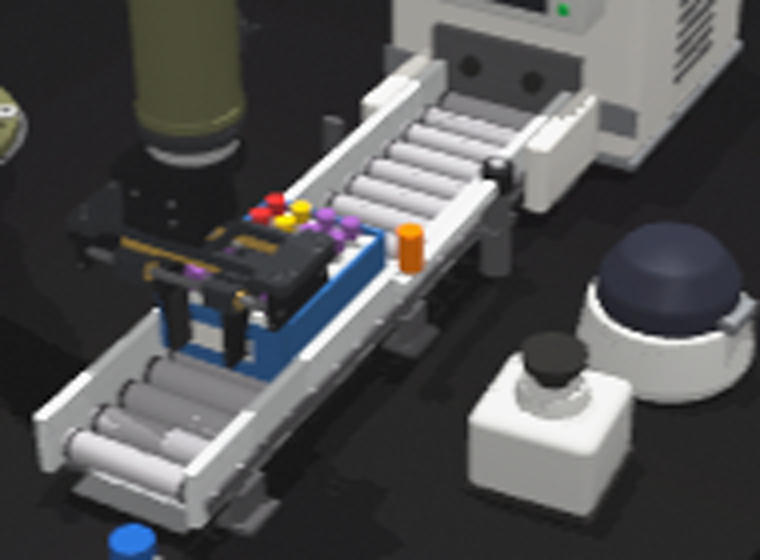

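View pics/t6.png

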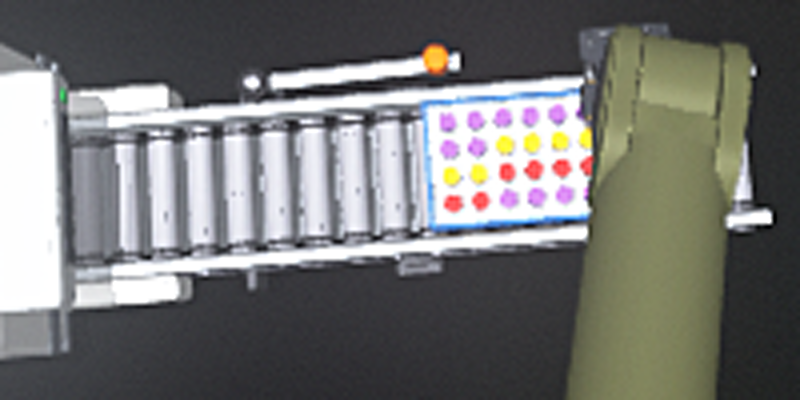

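Both fingers are flush on the end wall and the tote is moving straight. I continue.

Emit:
{"op": "servo_tool", "data": {"series": [{"travel": [0.01,0,0],"angular": [0,0,0]},{"travel": [0.012,0,0],"angular": [0,0,0]},{"travel": [0.012,0,0],"angular": [0,0,0]},{"travel": [0.012,0,0],"angular": [0,0,0]},{"travel": [0.012,0,0],"angular": [0,0,0]}]}}

```text
time: 8.4
position: [0.5348, -0.1464, 0.0937]
tool_rot: [2.126, 2.309, -0.001]
ft_force: [0.3, -1.3, 0.1]
grip_width: 0.457
```

Emit:
{"op": "servo_tool", "data": {"series": [{"travel": [0.012,0,0],"angular": [0,0,0]},{"travel": [0.012,0,0],"angular": [0,0,0]},{"travel": [0.012,0,0],"angular": [0,0,0]},{"travel": [0.012,0,0],"angular": [0,0,0]},{"travel": [0.012,0,0],"angular": [0,0,0]}]}}

```text
time: 8.9
position: [0.53, -0.087, 0.0936]
tool_rot: [2.126, 2.308, -0.001]
ft_force: [0.7, -0.0, 1.2]
grip_width: 0.466
```

```bash
python3 -c "
from h import *
show()
plan([(*w(0,.43),.094,94.8,20)])
"|head -3
```

```text
t 8.9 pos [ 0.53   -0.087   0.0936] lane [0.0015 0.2392] yaw 94.7 toolz [ 0.0024 -0.0029 -1.    ] F [ 0.71 -0.03  1.19] w 0.466
  travel [0.0095, -0.0001, -0.0001] ang [0.0001, 0.0002, -0.0001]
  travel [0.0095, -0.0001, -0.0001] ang [0.0001, 0.0002, -0.0001]
```

Emit:
{"op": "servo_tool", "data": {"series": [{"travel": [0.012,0,0],"angular": [0,0,0]},{"travel": [0.012,0,0],"angular": [0,0,0]},{"travel": [0.012,0,0],"angular": [0,0,0]},{"travel": [0.012,0,0],"angular": [0,0,0]},{"travel": [0.012,0,0],"angular": [0,0,0]}]}}

```text
time: 9.4
position: [0.525, -0.0271, 0.0933]
tool_rot: [2.126, 2.308, -0.001]
ft_force: [-0.3, -1.4, -0.0]
grip_width: 0.46
```

Emit:
{"op": "servo_tool", "data": {"series": [{"travel": [0.012,0,0],"angular": [0,0,0]},{"travel": [0.012,0,0],"angular": [0,0,0]},{"travel": [0.012,0,0],"angular": [0,0,0]},{"travel": [0.01,0,0],"angular": [0,0,0]},{"travel": [0.01,0,0],"angular": [0,0,0]}]}}

```text
time: 9.9
position: [0.5204, 0.0286, 0.0931]
tool_rot: [2.126, 2.308, -0.001]
ft_force: [1.4, -0.4, 0.6]
grip_width: 0.462
```

```bash
python3 -c "
from h import *
show()
plan([(*w(0,.43),.094,94.8,20)])
"|head -3
```

```text
t 9.9 pos [0.5204 0.0286 0.0931] lane [0.0016 0.3551] yaw 94.71 toolz [ 0.0021 -0.0029 -1.    ] F [ 1.41 -0.41  0.56] w 0.462
  travel [0.0037, -0.0001, -0.0001] ang [0.0001, 0.0002, -0.0001]
  travel [0.0037, -0.0001, -0.0001] ang [0.0001, 0.0002, -0.0001]
```

Emit:
{"op": "servo_tool", "data": {"series": [{"travel": [0.008,0,0],"angular": [0,0,0]},{"travel": [0.008,0,0],"angular": [0,0,0]},{"travel": [0.007,0,0],"angular": [0,0,0]},{"travel": [0.006,0,0],"angular": [0,0,0]},{"travel": [0.006,0,0],"angular": [0,0,0]}]}}

```text
time: 10.4
position: [0.5176, 0.0628, 0.093]
tool_rot: [2.126, 2.308, -0.001]
ft_force: [-1.0, -1.1, 0.6]
grip_width: 0.46
```

Emit:
{"op": "servo_tool", "data": {"series": [{"travel": [0.005,0,0],"angular": [0,0,0]},{"travel": [0.004,0,0],"angular": [0,0,0]},{"travel": [0.004,0,0],"angular": [0,0,0]},{"travel": [0.003,0,0],"angular": [0,0,0]},{"travel": [0.003,0,0],"angular": [0,0,0]}]}}

```text
time: 10.9
position: [0.5161, 0.0816, 0.093]
tool_rot: [2.126, 2.308, -0.001]
ft_force: [0.4, -0.8, -0.2]
grip_width: 0.461
```

```bash
python3 -c "
from h import *
show()
t=ctrl.get_image('top')[:,:,::-1];s=ctrl.get_image('scene')[:,:,::-1]
cv2.imwrite('pics/t7.png',cv2.resize(t[195:295,195:395],None,fx=4,fy=4,interpolation=cv2.INTER_CUBIC))
cv2.imwrite('pics/s7.png',cv2.resize(s[130:270,225:415],None,fx=4,fy=4,interpolation=cv2.INTER_CUBIC))
"
```

```text
t 10.9 pos [0.5161 0.0816 0.093 ] lane [0.0017 0.4082] yaw 94.69 toolz [ 0.0021 -0.003  -1.    ] F [ 0.41 -0.79 -0.22] w 0.461
```

View pics/s7.png

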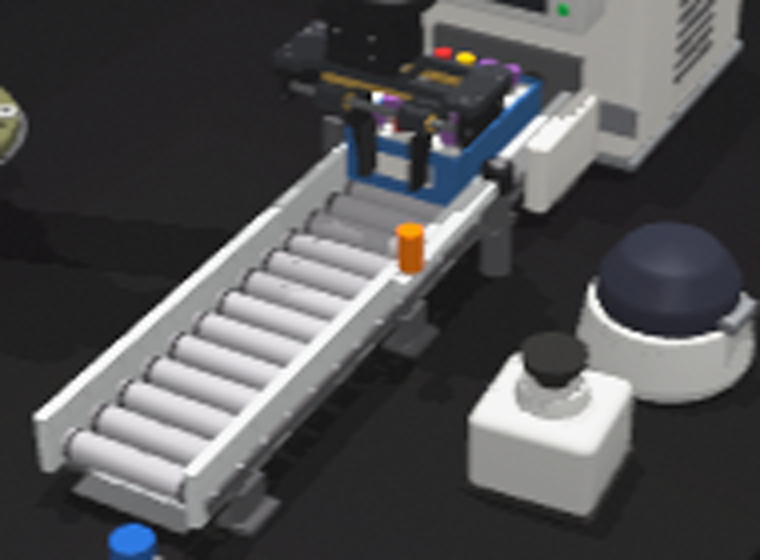

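View pics/t7.png

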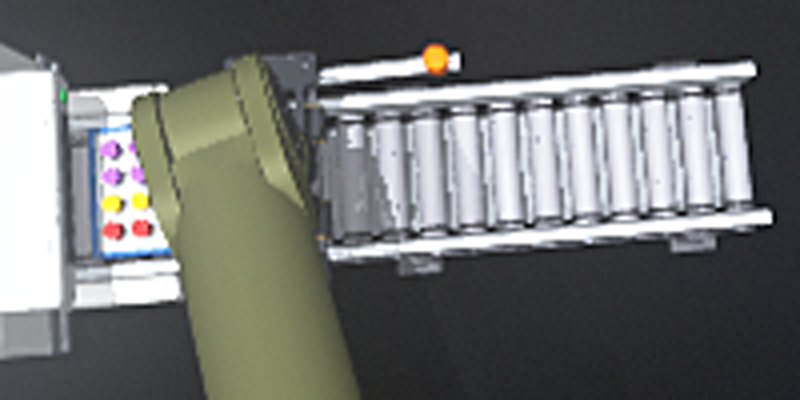

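The tote is in the bay mouth, still square, and the gate is undisturbed with the knob at crop (410,235) in the scene view. I ease in the last 30 mm or so.

Emit:
{"op": "servo_tool", "data": {"series": [{"travel": [0.003,0,0],"angular": [0,0,0]},{"travel": [0.003,0,0],"angular": [0,0,0]},{"travel": [0.003,0,0],"angular": [0,0,0]},{"travel": [0.003,0,0],"angular": [0,0,0]},{"travel": [0.003,0,0],"angular": [0,0,0]}]}}

```text
time: 11.5
position: [0.5149, 0.0967, 0.093]
tool_rot: [2.126, 2.308, -0.001]
ft_force: [0.6, -0.9, -0.5]
grip_width: 0.456
```

Emit:
{"op": "servo_tool", "data": {"series": [{"travel": [0.002,0,0],"angular": [0,0,0]},{"travel": [0.002,0,0],"angular": [0,0,0]},{"travel": [0.002,0,0],"angular": [0,0,0]},{"travel": [0.002,0,0],"angular": [0,0,0]},{"travel": [0.002,0,0],"angular": [0,0,0]}]}}

```text
time: 12.0
position: [0.5141, 0.1065, 0.093]
tool_rot: [2.126, 2.308, -0.001]
ft_force: [0.7, -0.4, -0.6]
grip_width: 0.461
```

Emit:
{"op": "servo_tool", "data": {"series": [{"travel": [0.001,0,0],"angular": [0,0,0]},{"travel": [0.001,0,0],"angular": [0,0,0]},{"travel": [0.001,0,0],"angular": [0,0,0]},{"travel": [0.001,0,0],"angular": [0,0,0]},{"travel": [0.001,0,0],"angular": [0,0,0]}]}}

```text
time: 12.5
position: [0.5137, 0.1106, 0.0929]
tool_rot: [2.126, 2.307, -0.002]
ft_force: [-0.3, -4.0, 0.6]
grip_width: 0.458
```

```bash
python3 -c "
from h import *
show()"
```

```text
t 12.5 pos [0.5137 0.1106 0.0929] lane [0.0018 0.4374] yaw 94.68 toolz [ 0.0022 -0.0041 -1.    ] F [-0.33 -4.03  0.56] w 0.458
```

Emit:
{"op": "servo_tool", "data": {"series": [{"travel": [0.001,0,0],"angular": [0,0,0]},{"travel": [0.001,0,0],"angular": [0,0,0]},{"travel": [0,0,0],"angular": [0,0,0]}]}}

```text
time: 12.8
position: [0.514, 0.1109, 0.0929]
tool_rot: [2.127, 2.304, -0.004]
ft_force: [0.3, -6.1, 1.8]
grip_width: 0.461
```

```bash
python3 -c "
from h import *
show()"
```

```text
t 12.8 pos [0.514  0.1109 0.0929] lane [0.0021 0.4376] yaw 94.59 toolz [ 0.0025 -0.006  -1.    ] F [ 0.28 -6.14  1.77] w 0.461
```

Emit:
{"op": "servo_tool", "data": {"series": [{"travel": [0.002,0,0],"angular": [0,0,0]},{"travel": [0.001,0,0],"angular": [0,0,0]},{"travel": [0,0,0],"angular": [0,0,0]}]}}

```text
time: 13.1
position: [0.5141, 0.1109, 0.093]
tool_rot: [2.126, 2.301, -0.009]
ft_force: [-0.2, -11.0, 4.1]
grip_width: 0.459
```

Emit:
{"op": "servo_tool", "data": {"series": [{"travel": [-0.002,0,0],"angular": [0,0,0]},{"travel": [-0.002,0,0],"angular": [0,0,0]},{"travel": [-0.006,0,0],"angular": [0,0,0]},{"travel": [-0.015,0,0],"angular": [0,0,0]},{"travel": [-0.02,0,0],"angular": [0,0,0]}]}}

```text
time: 13.6
position: [0.5166, 0.0733, 0.093]
tool_rot: [2.123, 2.313, 0.001]
ft_force: [0.2, -0.1, -0.3]
grip_width: 0.463
```

Emit:
{"op": "servo_tool", "data": {"series": [{"travel": [-0.02,0,-0.02],"angular": [0,0,0]},{"travel": [-0.02,0,-0.03],"angular": [0,0,0]},{"travel": [-0.025,0,-0.03],"angular": [0,0,0]},{"travel": [-0.03,0,-0.02],"angular": [0,0,0]},{"travel": [-0.03,0,0],"angular": [0,0,0]}], "claw": 0}}

```text
time: 14.1
position: [0.5291, -0.0525, 0.1969]
tool_rot: [2.121, 2.307, 0.006]
ft_force: [0.6, 0.5, 0.8]
grip_width: 0.092
```

```bash
python3 -c "
from h import *
show()
t=ctrl.get_image('top')[:,:,::-1];s=ctrl.get_image('scene')[:,:,::-1]
cv2.imwrite('pics/t8f.png',t);cv2.imwrite('pics/s8f.png',s)
cv2.imwrite('pics/t8.png',cv2.resize(t[195:295,195:395],None,fx=4,fy=4,interpolation=cv2.INTER_CUBIC))
cv2.imwrite('pics/s8.png',cv2.resize(s[130:270,225:415],None,fx=4,fy=4,interpolation=cv2.INTER_CUBIC))
show()
"
```

```text
t 14.1 pos [ 0.5291 -0.0525  0.1969] lane [0.0035 0.2736] yaw 94.81 toolz [ 0.0086 -0.003  -1.    ] F [0.57 0.52 0.79] w 0.092
t 14.2 pos [ 0.5274 -0.0573  0.1939] lane [0.0014 0.2689] yaw 94.35 toolz [ 0.0034 -0.0042 -1.    ] F [-0.15 -0.95  0.14] w 0.033
```

View pics/s8.png

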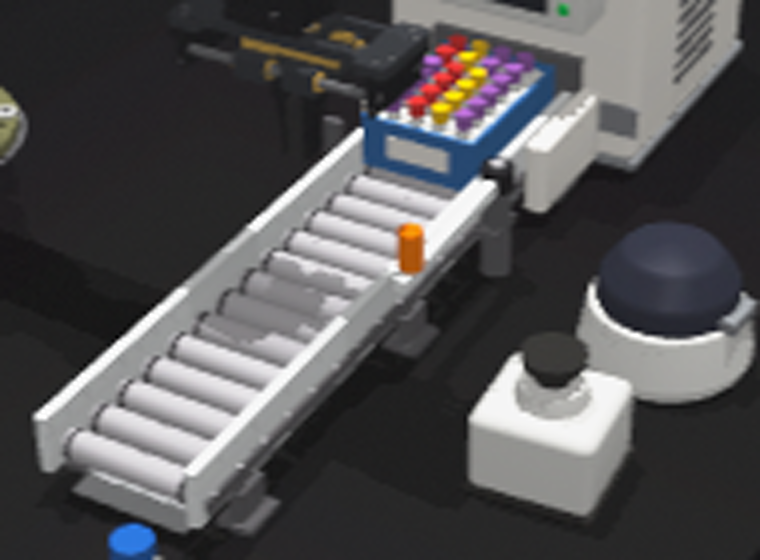

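View pics/t8.png

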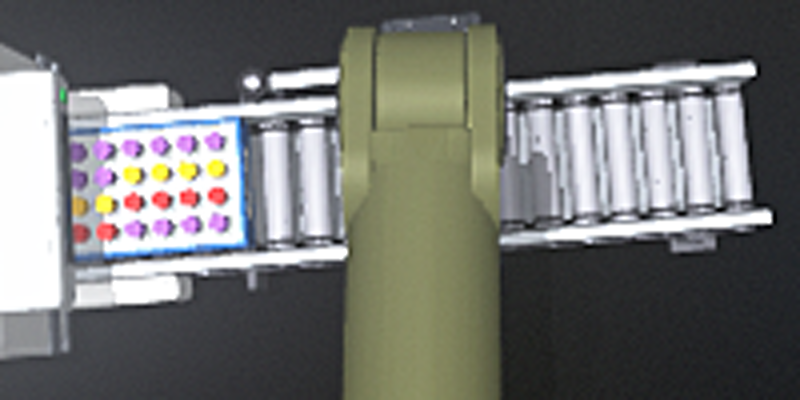

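```bash
python3 -c "
from h import *
c=lambda L:np.array(L,float)/4+195-0.375
b=onz('top',c([(241,117),(248,245)]),.110);print([lane(x) for x in b])
x0,s0=pusher(1.63,-1,.015)
print(x0,s0,knob(1.63))
plan([(*w(x0,s0),.197,94.8,0),(*w(x0,s0),.117,94.8,5)])
"
```

```text
[array([0.0574, 0.4471]), array([-0.0518,  0.4478])]
0.1399298245394376 0.2791734449176359 [0.0988 0.2767]
  travel [0.0028, 0.0346, -0.0007] ang [0.0008, 0.0011, -0.002]
  travel [0.0028, 0.0346, -0.0007] ang [0.0008, 0.0011, -0.002]
  travel [0.0027, 0.0346, -0.0007] ang [0.0008, 0.0011, -0.002]
  travel [0.0026, 0.0346, -0.0008] ang [0.0008, 0.0011, -0.002]
  -- at [ 0.6646 -0.0355  0.197 ]
  travel [-0.0, 0.0, 0.016] ang [-0.0, -0.0, -0.0]
  travel [-0.0, 0.0, 0.016] ang [-0.0, -0.0, -0.0]
  travel [-0.0, 0.0, 0.016] ang [-0.0, -0.0, -0.0]
  travel [-0.0, 0.0, 0.016] ang [-0.0, -0.0, -0.0]
  travel [-0.0, 0.0, 0.016] ang [-0.0, -0.0, -0.0]
  -- at [ 0.6646 -0.0355  0.117 ]
```

The tote's back edge measures 0.4475 along the lane against about 0.4485 expected. It was firm at 11 N with no creep, and square, so I take it as home. Next I move to the far side of the knob to close the gate.

Emit:
{"op": "servo_tool", "data": {"series": [{"travel": [0.0028,0.035,-0.001],"angular": [0.001,0.001,-0.002]},{"travel": [0.0028,0.035,-0.001],"angular": [0.001,0.001,-0.002]},{"travel": [0.0027,0.035,0],"angular": [0.001,0.001,-0.002]},{"travel": [0.0026,0.035,0],"angular": [0,0.001,-0.002]},{"travel": [0,0.003,0],"angular": [0,0,0]}]}}

```text
time: 14.7
position: [0.6708, -0.0265, 0.1934]
tool_rot: [-2.112, -2.319, -0.005]
ft_force: [-0.5, 0.8, -0.0]
grip_width: 0.004
```

Emit:
{"op": "servo_tool", "data": {"series": [{"travel": [0,0,0.016],"angular": [0,0,0]},{"travel": [0,0,0.018],"angular": [0,0,0]},{"travel": [0,0,0.018],"angular": [0,0,0]},{"travel": [0,0,0.016],"angular": [0,0,0]},{"travel": [0,0,0.012],"angular": [0,0,0]}]}}

```text
time: 15.2
position: [0.6667, -0.0297, 0.1136]
tool_rot: [-2.117, -2.317, 0.003]
ft_force: [1.1, -0.3, -0.2]
grip_width: 0.009
```

```bash
python3 -c "
from h import *
show()
plan([(*w(*pusher(th,-1)),.117,94.8,n) for th,n in ((1.62,2),)]+[(*w(*pusher(th,-1)),.117,94.8,1) for th in np.arange(1.55,.05,-.09)])
"
```

```text
t 15.2 pos [ 0.6667 -0.0297  0.1136] lane [0.1425 0.2847] yaw 95.17 toolz [-0.0033  0.0006 -1.    ] F [ 1.11 -0.31 -0.24] w 0.009
  travel [-0.0033, -0.0096, -0.0017] ang [-0.0016, -0.0005, 0.0032]
  travel [-0.0034, -0.0096, -0.0017] ang [-0.0016, -0.0005, 0.0032]
  -- at [ 0.6482 -0.0381  0.117 ]
  travel [-0.002, -0.0112, -0.0] ang [-0.0, -0.0, 0.0]
  -- at [ 0.6372 -0.041   0.117 ]
  travel [-0.0014, -0.0145, -0.0] ang [0.0, 0.0, 0.0]
  -- at [ 0.6229 -0.0436  0.117 ]
  travel [-0.0002, -0.0142, 0.0] ang [-0.0, -0.0, 0.0]
  -- at [ 0.6087 -0.045   0.117 ]
  travel [0.001, -0.014, -0.0] ang [0.0, 0.0, 0.0]
  -- at [ 0.5947 -0.0452  0.117 ]
  travel [0.0021, -0.0137, 0.0] ang [-0.0, -0.0, 0.0]
  -- at [ 0.5809 -0.0442  0.117 ]
  travel [0.0034, -0.0136, -0.0] ang [0.0, 0.0, 0.0]
  -- at [ 0.5671 -0.042   0.117 ]
  travel [0.0048, -0.0136, 0.0] ang [-0.0, -0.0, 0.0]
  -- at [ 0.5531 -0.0384  0.117 ]
  travel [0.0062, -0.0135, -0.0] ang [0.0, 0.0, 0.0]
  -- at [ 0.5392 -0.0333  0.117 ]
  travel [0.0075, -0.013, 0.0] ang [-0.0, -0.0, 0.0]
  -- at [ 0.5256 -0.0269  0.117 ]
  travel [0.0091, -0.0126, -0.0] ang [0.0, 0.0, 0.0]
  -- at [ 0.5122 -0.0189  0.117 ]
  travel [0.0106, -0.0119, 0.0] ang [-0.0, -0.0, 0.0]
  -- at [ 0.4995 -0.0093  0.117 ]
  travel [0.0119, -0.0109, -0.0] ang [0.0, 0.0, 0.0]
  -- at [0.4876 0.0016 0.117 ]
  travel [0.0125, -0.0095, 0.0] ang [-0.0, -0.0, 0.0]
  -- at [0.477  0.0133 0.117 ]
  travel [0.013, -0.0081, -0.0] ang [0.0, 0.0, 0.0]
  -- at [0.4678 0.0256 0.117 ]
  travel [0.0137, -0.0068, 0.0] ang [-0.0, -0.0, 0.0]
  -- at [0.4599 0.0387 0.117 ]
  travel [0.0139, -0.0054, -0.0] ang [0.0, 0.0, 0.0]
  -- at [0.4533 0.052  0.117 ]
  travel [0.0141, -0.0041, 0.0] ang [-0.0, -0.0, 0.0]
  -- at [0.448  0.0658 0.117 ]
```

Emit:
{"op": "servo_tool", "data": {"series": [{"travel": [-0.0033,-0.0096,-0.002],"angular": [-0.001,0,0.003]},{"travel": [-0.0034,-0.0096,-0.001],"angular": [-0.001,0,0.003]},{"travel": [-0.002,-0.011,0],"angular": [0,0,0]},{"travel": [-0.0014,-0.0145,0],"angular": [0,0,0]},{"travel": [0,-0.0142,0],"angular": [0,0,0]}]}}

```text
time: 15.7
position: [0.6106, -0.0449, 0.1199]
tool_rot: [2.125, 2.31, 0.006]
ft_force: [1.7, 1.2, -0.1]
grip_width: 0.006
```

```bash
python3 -c "
from h import *
show()
s=ctrl.get_image('scene')[:,:,::-1]
cv2.imwrite('pics/s9.png',cv2.resize(s[130:270,225:415],None,fx=4,fy=4,interpolation=cv2.INTER_CUBIC))
plan([(*w(*pusher(th,-1)),.117,94.8,1) for th in np.arange(1.28,.8,-.09)])
"
```

```text
t 15.7 pos [ 0.6106 -0.0449  0.1199] lane [0.0854 0.2743] yaw 94.78 toolz [ 0.0042  0.001  -1.    ] F [ 1.74  1.17 -0.07] w 0.006
  travel [0.0012, -0.0134, 0.0026] ang [0.0009, 0.0003, -0.0002]
  -- at [ 0.5947 -0.0452  0.117 ]
  travel [0.0021, -0.0137, 0.0] ang [-0.0, -0.0, 0.0]
  -- at [ 0.5809 -0.0442  0.117 ]
  travel [0.0034, -0.0136, -0.0] ang [0.0, 0.0, -0.0]
  -- at [ 0.5671 -0.042   0.117 ]
  travel [0.0048, -0.0136, 0.0] ang [-0.0, 0.0, 0.0]
  -- at [ 0.5531 -0.0384  0.117 ]
  travel [0.0062, -0.0135, -0.0] ang [0.0, 0.0, -0.0]
  -- at [ 0.5392 -0.0333  0.117 ]
  travel [0.0075, -0.013, 0.0] ang [-0.0, -0.0, 0.0]
  -- at [ 0.5256 -0.0269  0.117 ]
```

View pics/s9.png

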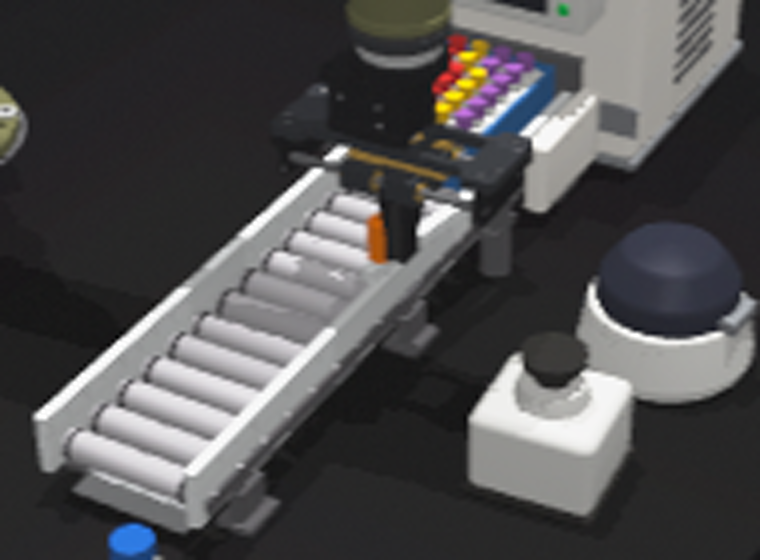

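The knob (crop 378,238) is being pushed ahead of the fingers and the gate is closing.

Emit:
{"op": "servo_tool", "data": {"series": [{"travel": [0.001,-0.0134,0.002],"angular": [0.001,0,0]},{"travel": [0.002,-0.0137,0],"angular": [0,0,0]},{"travel": [0.0034,-0.0136,0],"angular": [0,0,0]},{"travel": [0.0048,-0.0136,0],"angular": [0,0,0]},{"travel": [0.006,-0.0135,0],"angular": [0,0,0]}]}}

```text
time: 16.25
position: [0.5425, -0.0328, 0.1178]
tool_rot: [2.125, 2.311, 0.006]
ft_force: [2.2, 1.4, 0.7]
grip_width: 0.005
```

```bash
python3 -c "
from h import *
show()
plan([(*w(*pusher(th,-1)),.117,94.8,1) for th in np.arange(.83,.4,-.09)])
"
```

```text
t 16.25 pos [ 0.5425 -0.0328  0.1178] lane [0.0185 0.292 ] yaw 94.8 toolz [ 0.0043  0.0011 -1.    ] F [2.19 1.43 0.65] w 0.005
  travel [0.0073, -0.0163, 0.0008] ang [0.0044, -0.0007, -0.0001]
  -- at [ 0.5256 -0.0269  0.117 ]
  travel [0.0091, -0.0126, -0.0] ang [0.0, -0.0, 0.0]
  -- at [ 0.5122 -0.0189  0.117 ]
  travel [0.0106, -0.0119, 0.0] ang [0.0, 0.0, 0.0]
  -- at [ 0.4995 -0.0093  0.117 ]
  travel [0.0119, -0.0109, 0.0] ang [0.0, 0.0, 0.0]
  -- at [0.4876 0.0016 0.117 ]
  travel [0.0125, -0.0095, 0.0] ang [0.0, 0.0, 0.0]
  -- at [0.477  0.0133 0.117 ]
```

Emit:
{"op": "servo_tool", "data": {"series": [{"travel": [0.0073,-0.016,0.001],"angular": [0.002,0,0]},{"travel": [0.009,-0.0126,0],"angular": [0,0,0]},{"travel": [0.0106,-0.012,0],"angular": [0,0,0]},{"travel": [0.012,-0.011,0],"angular": [0,0,0]},{"travel": [0.0125,-0.0095,0],"angular": [0,0,0]}]}}

```text
time: 16.75
position: [0.4761, 0.0129, 0.1162]
tool_rot: [-2.127, -2.312, 0.001]
ft_force: [0.7, -1.4, 0.9]
grip_width: 0.006
```

```bash
python3 -c "
from h import *
show()
plan([(*w(*pusher(th,-1)),.117,94.8,1) for th in (.38,.29,.2,.13,.08,.05,.02,0)])
s=ctrl.get_image('scene')[:,:,::-1]
cv2.imwrite('pics/s10.png',cv2.resize(s[130:270,225:415],None,fx=4,fy=4,interpolation=cv2.INTER_CUBIC))
"
```

```text
t 16.75 pos [0.4761 0.0129 0.1162] lane [-0.0438  0.3431] yaw 94.77 toolz [-0.0004 -0.0003 -1.    ] F [ 0.65 -1.38  0.85] w 0.006
  travel [0.0133, -0.0072, -0.0008] ang [-0.0004, 0.0003, -0.0005]
  -- at [0.4678 0.0256 0.117 ]
  travel [0.0137, -0.0068, 0.0] ang [0.0, -0.0, -0.0]
  -- at [0.4599 0.0387 0.117 ]
  travel [0.0139, -0.0054, -0.0] ang [0.0, 0.0, -0.0]
  -- at [0.4533 0.052  0.117 ]
  travel [0.011, -0.0033, 0.0] ang [-0.0, -0.0, -0.0]
  -- at [0.4491 0.0627 0.117 ]
  travel [0.008, -0.0019, 0.0] ang [-0.0, -0.0, -0.0]
  -- at [0.4465 0.0706 0.117 ]
  travel [0.0047, -0.0009, 0.0] ang [-0.0, -0.0, -0.0]
  -- at [0.4452 0.0752 0.117 ]
  travel [0.0048, -0.0008, 0.0] ang [-0.0, -0.0, -0.0]
  -- at [0.444  0.0799 0.117 ]
  travel [0.0032, -0.0004, 0.0] ang [-0.0, -0.0, -0.0]
  -- at [0.4433 0.0831 0.117 ]
```

View pics/s10.png

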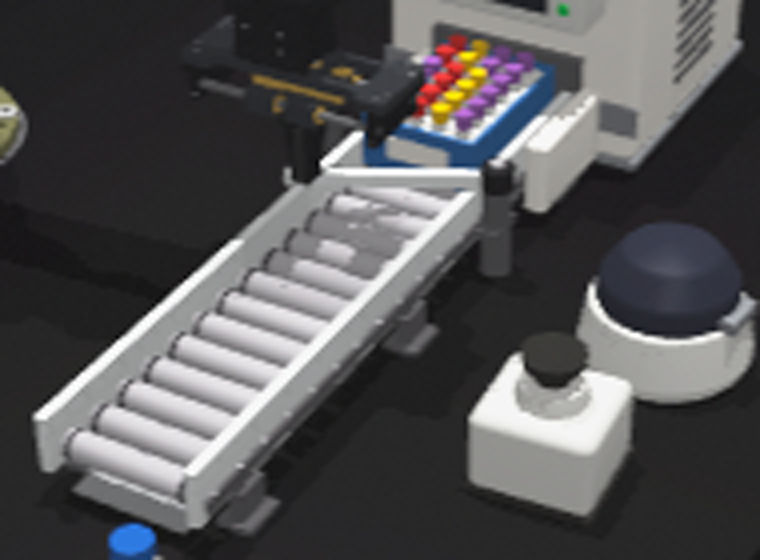

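The arm bar is swinging across, and the tote is still home at crop (460,100). I continue and slow down near the lug.

Emit:
{"op": "servo_tool", "data": {"series": [{"travel": [0.0133,-0.0072,-0.001],"angular": [0,0,0]},{"travel": [0.0137,-0.0068,0],"angular": [0,0,0]},{"travel": [0.0139,-0.0054,0],"angular": [0,0,0]},{"travel": [0.011,-0.0033,0],"angular": [0,0,0]},{"travel": [0.006,-0.0015,0],"angular": [0,0,0]}]}}

```text
time: 17.3
position: [0.447, 0.0699, 0.1167]
tool_rot: [-2.123, -2.313, 0.001]
ft_force: [1.0, -1.1, 0.1]
grip_width: 0.009
```

Emit:
{"op": "servo_tool", "data": {"series": [{"travel": [0.004,-0.001,0],"angular": [0,0,0]},{"travel": [0.003,-0.0005,0],"angular": [0,0,0]},{"travel": [0.002,-0.0005,0],"angular": [0,0,0]},{"travel": [0.002,0,0],"angular": [0,0,0]},{"travel": [0.002,0,0],"angular": [0,0,0]}]}}

```text
time: 17.8
position: [0.4441, 0.081, 0.1166]
tool_rot: [-2.125, -2.31, 0.002]
ft_force: [-0.2, -1.1, 1.2]
grip_width: 0.003
```

```bash
python3 -c "
from h import *
show();print(pusher(0,-1))
s=ctrl.get_image('scene')[:,:,::-1]
cv2.imwrite('pics/s11.png',cv2.resize(s[130:230,275:405],None,fx=6,fy=6,interpolation=cv2.INTER_CUBIC))
"
```

```text
t 17.8 pos [0.4441 0.081  0.1166] lane [-0.07    0.4137] yaw 94.78 toolz [-0.0029  0.0006 -1.    ] F [-0.24 -1.09  1.2 ] w 0.003
[-0.0707  0.4159]
```

View pics/s11.png

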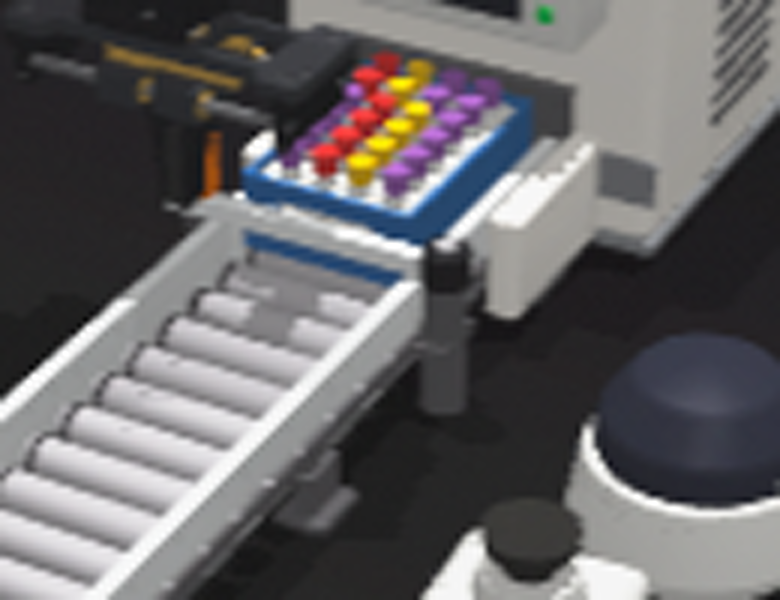

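Nearly shut, with no lug reaction yet. I press on in 1 mm steps until the force rises.

Emit:
{"op": "servo_tool", "data": {"series": [{"travel": [0.001,0,0],"angular": [0,0,0]},{"travel": [0.001,0,0],"angular": [0,0,0]},{"travel": [0.001,0,0],"angular": [0,0,0]},{"travel": [0,0,0],"angular": [0,0,0]}]}}

```text
time: 18.25
position: [0.4439, 0.0829, 0.1166]
tool_rot: [-2.126, -2.311, 0.004]
ft_force: [-1.8, -5.8, 1.5]
grip_width: 0.008
```

Emit:
{"op": "servo_tool", "data": {"series": [{"travel": [0.001,0,0],"angular": [0,0,0]},{"travel": [0.001,0,0],"angular": [0,0,0]},{"travel": [0,0,0],"angular": [0,0,0]}]}}

```text
time: 18.55
position: [0.4439, 0.083, 0.1166]
tool_rot: [2.128, 2.311, -0.007]
ft_force: [0.2, -9.3, 2.4]
grip_width: 0.005
```

Emit:
{"op": "servo_tool", "data": {"series": [{"travel": [0.001,0,0],"angular": [0,0,0]},{"travel": [0.001,0,0],"angular": [0,0,0]},{"travel": [0,0,0],"angular": [0,0,0]}]}}

```text
time: 18.85
position: [0.4438, 0.0832, 0.1166]
tool_rot: [2.127, 2.309, -0.01]
ft_force: [-0.4, -12.9, 2.3]
grip_width: 0.004
```

The fingers stopped firm at y = 0.083, exactly the predicted shut position. I back off and retreat.

Emit:
{"op": "servo_tool", "data": {"series": [{"travel": [-0.003,0,0],"angular": [0,0,0]},{"travel": [-0.004,0,0],"angular": [0,0,0]},{"travel": [-0.01,0,0],"angular": [0,0,0]},{"travel": [-0.02,0,0],"angular": [0,0,0]},{"travel": [-0.02,0,-0.02],"angular": [0,0,0]}]}}

```text
time: 19.35
position: [0.4468, 0.0312, 0.1349]
tool_rot: [-2.12, -2.31, 0.004]
ft_force: [-0.1, 0.1, -0.1]
grip_width: 0.006
```

Emit:
{"op": "servo_tool", "data": {"series": [{"travel": [-0.03,0,-0.03],"angular": [0,0,0]},{"travel": [-0.03,0.01,-0.03],"angular": [0,0,0]},{"travel": [-0.04,0.01,-0.02],"angular": [0,0,0]},{"travel": [-0.04,0.01,0],"angular": [0,0,0]},{"travel": [-0.04,0.01,0],"angular": [0,0,0]}]}}

```text
time: 19.85
position: [0.5049, -0.1464, 0.2175]
tool_rot: [2.126, 2.313, 0.001]
ft_force: [0.5, 0.5, 0.4]
grip_width: 0.004
```

Emit:
{"op": "servo_tool", "data": {"series": [{"travel": [-0.03,0,0],"angular": [0,0,0]},{"travel": [0,0,0],"angular": [0,0,0]},{"travel": [0,0,0],"angular": [0,0,0]}]}}

```text
time: 20.15
position: [0.5062, -0.1748, 0.2159]
tool_rot: [-2.125, -2.309, -0.0]
ft_force: [0.3, -0.3, 0.2]
grip_width: 0.003
```

```bash
python3 -c "
from h import *
show()
t=ctrl.get_image('top')[:,:,::-1];s=ctrl.get_image('scene')[:,:,::-1]
cv2.imwrite('pics/t12f.png',t);cv2.imwrite('pics/s12f.png',s)
cv2.imwrite('pics/t12.png',cv2.resize(t[195:295,195:395],None,fx=4,fy=4,interpolation=cv2.INTER_CUBIC))
cv2.imwrite('pics/s12.png',cv2.resize(s[130:230,275:405],None,fx=6,fy=6,interpolation=cv2.INTER_CUBIC))
h=cv2.cvtColor(t,cv2.COLOR_BGR2HSV)
m=cv2.inRange(h[240:290,230:290],(8,120,120),(25,255,255));v,u=np.nonzero(m);kt=(u.mean()+230,v.mean()+240);k=onz('top',[kt],.130)[0];l=lane(k);print(kt,k,l,np.arctan2(P[1]-l[1],P[0]-l[0]))
"
```

```text
t 20.15 pos [ 0.5062 -0.1748  0.2159] lane [-0.0296  0.1537] yaw 94.74 toolz [-0.0023  0.0025 -1.    ] F [ 0.3  -0.29  0.22] w 0.003
(np.float64(259.2258064516129), np.float64(261.80645161290323)) [0.4392 0.1042 0.13  ] [-0.073   0.4373] -0.004950084312177184
```

View pics/s12.png

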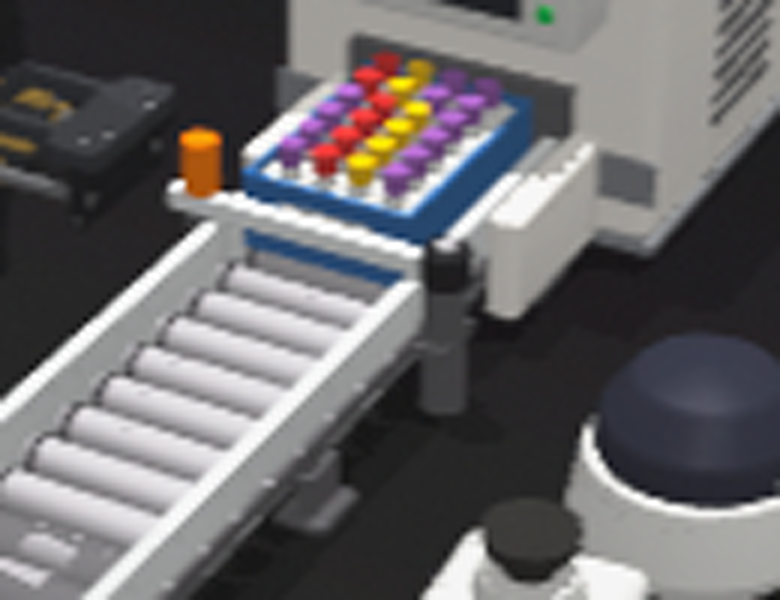

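View pics/t12.png

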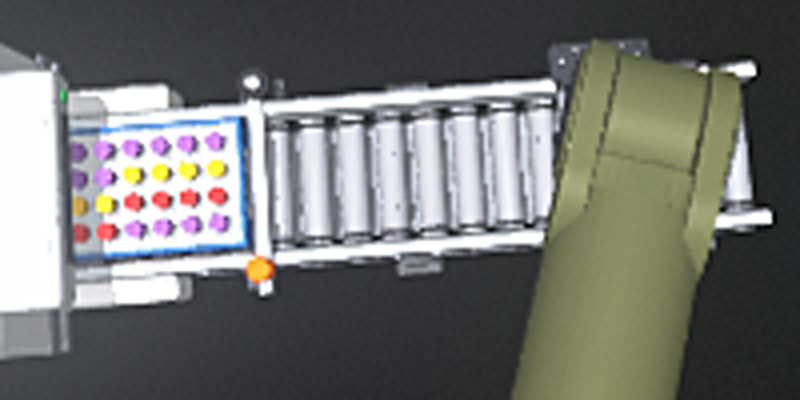

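View pics/t12f.png

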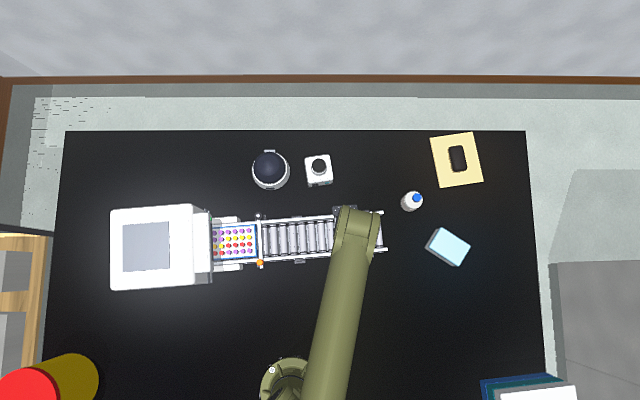

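The gate is shut with the knob at top pixel (259,262), about 0 rad. The tote is home behind it, its back edge still at crop 241–248. The bystanders are where they were and the robot is clear, so I hand in.

```bash
python3 -c "
from h import *
print(ctrl.close_job())"
```

```text
the job is handed in; nothing more can be done
None
```

The tote is loaded and the gate is shut behind it; I handed the job in at about 20 s of the 72 s allowed.

- **Gate opening:** I pushed the knob round to about 1.62 rad, past the 1.5 the tote needs. It stayed there while the tote passed.
- **Tote:** I pushed its end wall with both fingers, at no more than 0.12 m/s and 10 mm/s at the stop. It held firm at 11 N without creeping. Its back edge measured 447.5 mm along the lane against about 448.5 mm expected, within the camera's accuracy. It stayed upright and square on the rollers.
- **Gate closing:** I pushed the knob back until it stopped firm at 13 N, at the predicted shut position. The last picture put the gate at −0.005 rad, which is shut within measuring error.
- **Last checks:** After I backed away, the tote had not moved, the minifuge, mixer, bottle and tip box stood where they began, and the robot touched nothing. No check failed or disagreed. One move call was refused because of its format, and nothing moved.

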